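# Pin out the stabiliser leg, then load the battery stand

### The arm

A 6-joint arm with a two-finger parallel gripper is mounted at the origin on the work surface. World frame = base frame: x ahead of the robot, y to its left, z up, the work surface at z = 0. Lengths are in mm, angles in rad, forces in N, time in s.
With the tool pointing down it reaches from about 325 to 875 mm from the base axis. Payload 4.4 kg.
Tool frame: the origin (TCP) lies on the centre line of the jaws, within the pads' length; the fingertips stand 19 mm ahead of it and the grasp point (between the pads) is the TCP; x points along the fingers, z is the direction in which the jaws open and shut, and the axes are right-handed (so a half turn about x gives the same grasp; the last joint's range is limited). The gripper opens to 85 mm and grips with 20 to 120 N. Pads are 22 mm wide; open, the fingers measure 114 mm over their backs; the gripper's body (76 mm by 85 mm) begins 54 mm behind the grasp point. The pads swing forward as they close: fully open they stand 13 mm farther back than shut.
Start: joints at [1.175, 0.207, 1.542, -0, 1.393, -0.15], TCP at [139.926, 557.717, 220.782] pointing down, gripper open.
Joint ranges: [-2.73, 2.73], [-0.86, 2.22], [0.23, 2.46], [-1.11, 4.25], [0.08, 2.63], [-2.82, 2.82]. Speed limits (rad/s): [2.79, 2.79, 3.14, 3.14, 3.14, 3.14].

### API

Orientations are given as a 3x3 rotation matrix whose columns are the frame's x, y, z axes.
In Python, from station import env, read_camera, job_done gives the robot as it stands.
- The arm moves only by the tool carry_out, never from a script. Its arguments are lists of equal length, an entry for each row: "rot": the turn, a rotation vector about the tool's x, y, z in degrees, a list of three; "xyz": the shift along the tool's x, y, z in mm, a list of three; "gripper": the opening in per cent of the stroke, from 0 (shut) to 100 (fully open). In form: {"rot": [[ax, ay, az], ...], "xyz": [[dx, dy, dz], ...], "gripper": [gripper, ...]}. A call has exactly 8 rows; each row is the pose to reach, as a shift and turn from the pose commanded when the call began, along the tool's axes at that moment; what a row does not reach only later rows make up. A row lasts 1/10 s, in which the tool goes at most 50 mm and 8.59 degrees, less where a joint would pass 70% of its speed; a pose out of reach is approached as far as the arm can. A call with a gripper value outside its range is refused whole. The fingers move at their own pace and stop on an object; the grip force is fixed at half the most. Time passes only in rows, so rows that repeat a pose let the fingers close, or fill a call up. It gives the time, the measured TCP pose, the force and the opening at its end, in the units of the state.
- env.observe(): the state, without advancing time (a new reading comes with each control period).
- read_camera(name): name is "side" or "top"; returns a dict with "pixels" (400x640x3 uint8, blue, green, red), "fx", "fy", "cx", "cy" (pixels), "position" and "attitude" of the camera in the world. Camera axes: x right, y down, z forward; pixel columns grow to the right and rows downward; lengths in mm; the calibration is good to about 2 mm. A picture is of the moment at which its call begins. There is no depth.
- job_done(): hands the job in, once; it reports no verdict.
The state is a dict: "time": time; "q": joint angles; "qvel": joint speeds; "joint_efforts": joint torques, N m; "eef_pos": TCP position; "eef_rot": TCP orientation; "force": force on the tool from outside, world axes, zero at the start; "moment": the same for the moment, N m; "width": finger opening in mm.
Only numpy, scipy, OpenCV 4.12 (cv2) and the standard library are available. Lean on these libraries where they do the work, as an engineer would, in place of code of your own. Each camera call takes 0.05 s, during which the arm holds its last target. There are 200 camera calls.

### The job

Get the ventilator's battery stand ready: pull its ball-lock pin, swing the folded stabiliser leg fully out until it seats in its end detent, and push the same pin fully home through the leg into the lock hole. Only then slide every battery pack on the bench up the ramp and over the lip, without lifting or tipping it over, so that all lie flat on the deck behind the lip, leaving the leg pinned and the other things on the bench undisturbed.

Things in the scene. Friction and masses are not known exactly. Their poses are not given: they have to be found in the camera images.
- stand: fixed low battery stand: aluminium ramp, then a long deck between white walls. Origin on the bench at the middle of the ramp's foot; +y points up the ramp and along the deck, x across, z up. Ramp 124 mm wide, y=0 to 90 mm, rising to 22 mm; walls beside it narrow from x=+-62 mm at the foot to +-47 mm. Leg, lock hole and pin rest are on its +x side
- lip (a point): middle of the steel lip's top at the head of the ramp, 22 mm above the bench; the lip spans y=90..95 mm of the stand. Behind it the flat deck is 4 mm lower, 18 mm above the bench
- deck (a point): centre of the deck's floor, 18 mm above the bench. The deck runs 138 mm either way along y (lip to end wall), 94 mm wide between walls whose tops are 43 mm above the bench. It holds three packs in a row with 24 mm to spare; each pack pushed in over the lip pushes the earlier ones along
- leg (a joint): stabiliser leg: grey plate and bar, 32..40 mm above the bench, on an upright hinge. 0: folded, bar along the stand's +y; grows clockwise seen from above to 1.571: end stop, bar along the stand's +x. Turns only with the pin out. An over-centre spring pulls it back to 0 if let go below 1.2, and on to the stop beyond (about 5 N at the post)
- hinge (a point): point on the leg's upright hinge axis, 40 mm above the bench (top of the plate). The plate has two 12 mm holes 50 mm from this axis: one lies over the lock hole when folded, the other, in the bar, when the leg is fully out
- leg_post (a point): middle of the upright black round post on the leg, 18 mm in diameter, from 40 to 88 mm above the bench (this point 68 mm), 100 mm from the hinge axis; the leg is swung by it
- lock_hole (a point): lock hole in the fixed aluminium block (30 mm tall), upright, 12 mm wide; this point is on its axis at the top of the leg's plate, 40 mm above the bench, 50 mm from the hinge along the stand's +x. Spring balls in it hold the pin: about 10 to 15 N to pull it straight up or push it home
- rest_hole (a point): plain rest for the pin: a grey block 44 x 40 x 40 mm tall with a loose upright 16 mm hole right through, no detent; this point is the middle of its mouth, 40 mm above the bench. The pin can stand here while the leg is swung
- pin_knob (a point): ball-lock pin: round dark knob 22 mm in diameter, 36 mm tall, on a flange 26 mm wide, 6 mm thick, over a 10 mm shaft reaching 37 mm below the flange. This point is the knob's middle, 24 mm above the flange's underside, 61 mm above the tip; z points from tip to knob. Starts home, upright, in the lock hole, this point 64 mm above the bench; home again it is there too
- pack1_mid (a point): flat square battery pack, 84 x 84 x 40 mm tall, rounded edges, about 0.45 kg, dull grey with a pale plate on top, lying on the bench; too wide to grip, it is pushed. This point is its centre, 20 mm above its underside; z is up when it lies flat. Starts turned up to 15 degrees from the stand's axes. May be absent (None)
- pack2_mid (a point): flat square battery pack, 84 x 84 x 40 mm tall, rounded edges, about 0.45 kg, dull grey with a pale plate on top, lying on the bench; too wide to grip, it is pushed. This point is its centre, 20 mm above its underside; z is up when it lies flat. Starts turned up to 15 degrees from the stand's axes. May be absent (None)
- pack3_mid (a point): flat square battery pack, 84 x 84 x 40 mm tall, rounded edges, about 0.45 kg, dull grey with a pale plate on top, lying on the bench; too wide to grip, it is pushed. This point is its centre, 20 mm above its underside; z is up when it lies flat. Starts turned up to 15 degrees from the stand's axes. May be absent (None)
- mug: white mug with a handle, 80 mm wide, 90 mm tall, beyond the stand; origin under its middle; a bystander, to be left where it is
- jar: amber jar, 56 mm wide, 70 mm tall, beyond the packs; origin under its middle; a bystander, to be left where it is
- collar: white hose collar, a ring 44 mm wide and 35 mm tall, on the robot's side of the stand; origin under its middle; a bystander, to be left where it is
- valve: white stepped valve, 48 mm foot, 40 mm tall, beyond the packs; origin under its middle; a bystander, to be left where it is
- driver: screwdriver lying on the bench beyond the stand; origin under its middle; a bystander, to be left where it is
- dial: black knob cap, 36 mm wide, 18 mm tall, on the robot's side of the packs; origin under its middle; a bystander, to be left where it is
Mind the look-alikes: they are no part of the job. Of the things shaped like the part that bears pin_knob, the bare steel one is meant.

How it is judged (in metres and radians):
On the way, in this order (a step that is already met when the one before it is completed fails the run):
1. the pin is pulled out of the lock hole (distance between pin_knob and lock_hole above 0.06 m), for 0.2 s.
2. the leg is swung fully out into its end detent (value of joint leg above 1.53 rad), for 0.3 s.
3. the pin is pushed home through the leg into the lock hole (value of joint leg above 1.53 rad and horizontal distance between pin_knob and lock_hole below 0.004 m and z of pin_knob in the frame of lock_hole between 0.02 and 0.0265 m and angle between pin_knob's own z axis and vertical below 0.08 rad), for 0.3 s.
At the end, for the whole second after the job is handed in: the leg is within 0.04 rad of its end stop, the pin upright and fully home in the lock hole (its flange within about 2.5 mm of the leg's plate, within 4 mm sideways), and every pack present lies flat on the deck (within 0.045 rad) behind the lip, between the walls (all of step 3 and x of pack1_mid in the frame of stand between -0.012 and 0.012 m and y of pack1_mid in the frame of stand between 0.133 and 0.335 m and z of pack1_mid in the frame of stand between 0.034 and 0.041 m and angle between each of pack1_mid, pack2_mid, pack3_mid's own z axis and vertical below 0.045 rad and x of pack2_mid in the frame of stand between -0.012 and 0.012 m and y of pack2_mid in the frame of stand between 0.133 and 0.335 m and z of pack2_mid in the frame of stand between 0.034 and 0.041 m and x of pack3_mid in the frame of stand between -0.012 and 0.012 m and y of pack3_mid in the frame of stand between 0.133 and 0.335 m and z of pack3_mid in the frame of stand between 0.034 and 0.041 m); the robot touches nothing.
It fails at once if a pack is put on the deck before the leg is out and pinned (((y of pack1_mid in the frame of stand above 0.1 m and z of pack1_mid in the frame of stand above 0.034 m) or (y of pack2_mid in the frame of stand above 0.1 m and z of pack2_mid in the frame of stand above 0.034 m) or (y of pack3_mid in the frame of stand above 0.1 m and z of pack3_mid in the frame of stand above 0.034 m)) and (value of joint leg below 1.5 rad or not (horizontal distance between pin_knob and lock_hole below 0.004 m and z of pin_knob in the frame of lock_hole between 0.02 and 0.0265 m and angle between pin_knob's own z axis and vertical below 0.08 rad))).
It fails at once if a pack is lifted instead of slid (height (world z) of any of pack1_mid, pack2_mid, pack3_mid above 0.085 m).
It fails at once if a pack is tipped over (angle between any of pack1_mid, pack2_mid, pack3_mid's own z axis and vertical above 0.8 rad).
It fails at once if a bystander is moved more than 4 cm (distance of any of mug, jar, collar, valve, driver, dial from where it was at the start of the episode above 0.04 m).
Of pack1, pack2, pack3 only 2 to 3 are there at a start; the rules pass over those that are not, and their reading is None.
At some moment in a run one of pack1, pack2, pack3 may be knocked a few centimetres aside while the robot is not near it.
It also fails if it takes over 210 s, if anything falls off the work surface, if the arm or the gripper's body presses on something with over 40 N, if the wrist force passes 120 N, or if a joint passes its speed limit or range.

## Working session

There is one attempt and no reset: what is moved stays moved. The work goes in short steps, Python scripts to look and compute and a tool call to move; the robot and the scene stay as the last step left them, time stands still between calls to the robot, and variables do not carry over. Pictures are saved under pics/ and viewed, about 12 in all and at most 16, crops included, and the job is handed in when it is done.

Besides the shell and the picture viewer there is one more tool, called after "Request:" as name(argument=value, ...) on one line, values as JSON. carry_out: Moves the arm, as the interface text tells. Its arguments: {"type":"object","properties":{"rot":{"type":"array"},"xyz":{"type":"array"},"gripper":{"type":"array"}},"required":["rot","xyz","gripper"]}

```bash
mkdir -p pics; ls; cat > h.py <<'E'
import numpy as np, cv2
from station import env, read_camera
def snap(name, fn=None):
    c=read_camera(name); 
    if fn: cv2.imwrite('pics/'+fn,c['pixels'])
    return c
def Rm(c):
    a=np.array(c['attitude'],float)
    return a if a.shape==(3,3) else None
def ray(c,u,v,z):
    d=Rm(c)@np.array([(u-c['cx'])/c['fx'],(v-c['cy'])/c['fy'],1.]); p=np.array(c['position'],float)
    return p+d*(z-p[2])/d[2]
def proj(c,P):
    q=Rm(c).T@(np.array(P,float)-np.array(c['position'])); return c['fx']*q[0]/q[2]+c['cx'],c['fy']*q[1]/q[2]+c['cy']
E
python3 - <<'E'
from h import *
for n in('top','side'):
    c=snap(n,n+'0.png'); print(n,{k:c[k] for k in c if k!='pixels'})
print(env.observe())
E
```

```text
pics
top {'fx': 361.172480112465, 'fy': 361.172480112465, 'cx': 319.46192749120524, 'cy': 197.0321945288207, 'position': array([ 347.39451569,   18.14058056, 1107.64052158]), 'attitude': array([[-1.76797039e-02, -9.77308783e-01,  2.11080482e-01],
       [-9.99837374e-01,  1.80321916e-02, -2.54924292e-04],
       [-3.55710394e-03, -2.11050662e-01, -9.77468652e-01]])}
side {'fx': 367.6988397495443, 'fy': 367.6988397495443, 'cx': 325.3401828846888, 'cy': 198.77582608638104, 'position': array([ 425.46795165, -600.91133627,  559.5069515 ]), 'attitude': array([[ 0.97237457, -0.14480368,  0.18308356],
       [-0.23340486, -0.5925932 ,  0.77094453],
       [-0.00314153, -0.79237945, -0.61002044]])}
{'time': 0.1, 'q': array([ 1.17451218e+00,  2.07356597e-01,  1.54281548e+00,  1.87119489e-05,
        1.39354480e+00, -1.50480968e-01]), 'qvel': array([-0.00117855, -0.0005558 , -0.00318081,  0.00060226, -0.00037684,
       -0.00137927]), 'joint_efforts': array([ 1.14406200e-05, -3.84094119e+01, -2.92547983e+01, -3.78024733e-04,
        4.91488783e-03,  1.45821531e-05]), 'eef_pos': array([139.631756  , 557.0475698 , 219.72746316]), 'eef_rot': array([[-8.36926045e-04, -9.69941247e-01,  2.43337786e-01],
       [-1.95248779e-03,  2.43338992e-01,  9.69939340e-01],
       [-9.99997744e-01,  3.36653440e-04, -2.09745518e-03]]), 'force': array([ 0.21594283, -0.37744928,  0.29731693]), 'moment': array([ 0.04340165, -0.04397577,  0.019719  ]), 'width': 85.71301829381937}
```

View pics/top0.png

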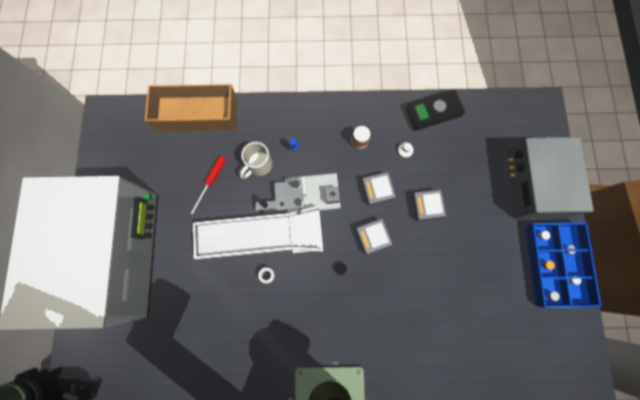

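View pics/side0.png

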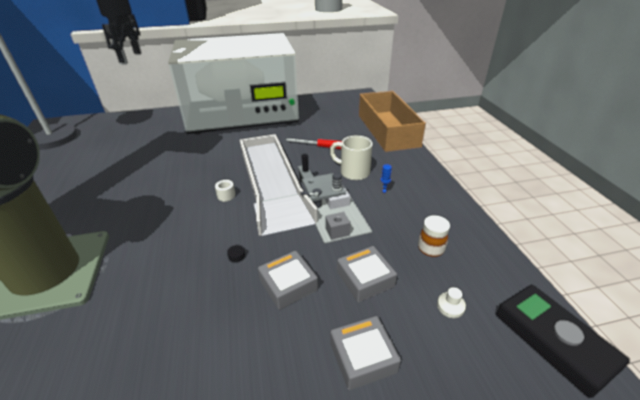

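The top view shows the stand from (193,238) to (322,232), with the ramp foot on the right. Packs are at (378,188), (430,205) and (374,237). Pin candidates are the blue pin-shaped one at (293,144), the upright black post near (263,203), and the knob on the leg plate near (295,190). I'll crop in closer to choose.

```bash
python3 - <<'E'
import cv2,numpy as np
a=cv2.imread('pics/top0.png')[165:265,185:345]; b=cv2.imread('pics/side0.png')[130:250,235:395]
a=cv2.resize(a,None,fx=5,fy=5,interpolation=cv2.INTER_CUBIC)[:, :800]; b=cv2.resize(b,None,fx=5,fy=5,interpolation=cv2.INTER_CUBIC)
cv2.imwrite('pics/ca.png',a);cv2.imwrite('pics/cb.png',b)
E
```

```text
(no output)
```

View pics/ca.png

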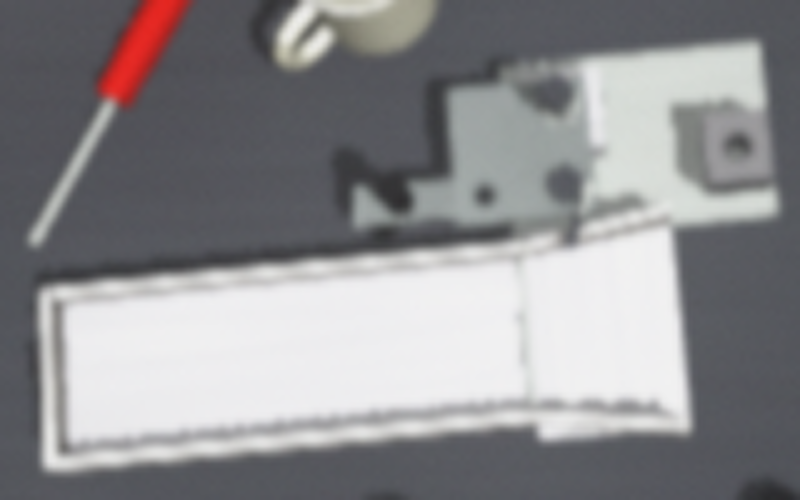

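View pics/cb.png

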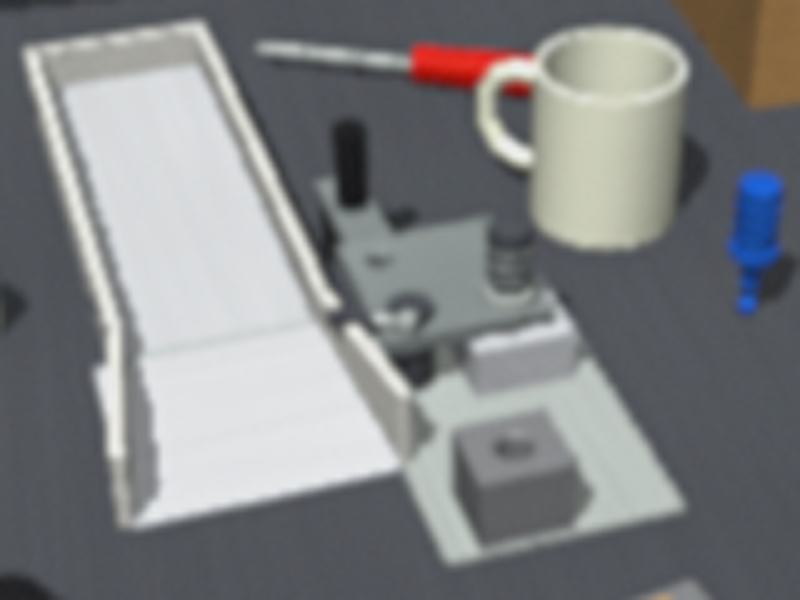

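The pin that matters is the steel and dark one standing at ca(545,90), which is about (294,183) in the top view and (337,180) in the side view. The blue pin at (293,144) is a decoy. The black post is on the bar at cb(350,160). The rest hole is at ca(737,145) and the hinge is at about ca(565,185).

```bash
cat >> h.py <<'E'
def tri(c1,p1,c2,p2):
    A=[];b=[]
    for c,p in((c1,p1),(c2,p2)):
        d=Rm(c)@np.array([(p[0]-c['cx'])/c['fx'],(p[1]-c['cy'])/c['fy'],1.]);d/=np.linalg.norm(d)
        M=np.eye(3)-np.outer(d,d);A.append(M);b.append(M@np.array(c['position']))
    x=np.linalg.lstsq(np.vstack(A),np.hstack(b),rcond=None)[0]
    return x
def plates(c):
    g=c['pixels'].astype(int); m=((g.min(2)>165)).astype(np.uint8)
    out=[]
    for k in cv2.findContours(m,cv2.RETR_EXTERNAL,cv2.CHAIN_APPROX_NONE)[0]:
        a=cv2.contourArea(k)
        if a<60: continue
        P=np.array([ray(c,u,v,40)[:2] for u,v in k[:,0]],np.float32); r=cv2.minAreaRect(P)
        out.append((np.round(r[0],1),np.round(r[1],1),round(r[2],1),np.round(k[:,0].mean(0),0)))
    return out
E
python3 - <<'E'
from h import *
np.set_printoptions(suppress=True,precision=1)
t=snap('top');s=snap('side')
T=lambda x,y:((x+.5)/5-.5+185,(y+.5)/5-.5+165)
S=lambda x,y:((x+.5)/5-.5+235,(y+.5)/5-.5+130)
print('rest',ray(t,*T(737,145),40),ray(s,*S(514,446),40),tri(t,T(737,145),s,S(514,446)))
print('barhole',ray(t,*T(485,195),40),ray(s,*S(379,261),40))
print('hinge?',ray(t,*T(565,185),44),ray(s,*S(405,312),44))
print('knobtop side z82',ray(s,*S(512,228),82),'mid64',ray(s,*S(511,258),64),'flange46',ray(s,*S(510,290),43))
print('posttop side',ray(s,*S(350,126),88),'bottom',ray(s,*S(353,200),40),'top view mid',ray(t,*T(395,190),68))
print('deck corners z43 top: far-left(outer)',ray(t,*T(38,288),43),'near-left',ray(t,*T(45,468),43))
print('ramp foot z0',ray(t,*T(690,432),0),ray(s,*S(130,525),0),'far',ray(s,*S(400,470),0))
print('deck wall corners side z43',ray(s,*S(25,48),43),ray(s,*S(205,22),43))
print('lip ends',ray(t,*T(522,258),22),ray(t,*T(532,400),22))
for c,n in((t,'top'),(s,'side')):
    print(n)
    for r in plates(c):
        if abs(r[0][1])<350 and r[0][0]>200 and r[1].max()<120: print(r)
E
```

```text
rest [587.9 -20.3  40. ] [590.2 -19.6  40. ] [588.9 -20.4  40.6]
barhole [559.8 132.3  40. ] [561.6 131.1  40. ]
hinge? [564.3  83.8  44. ] [564.   81.5  44. ]
knobtop side z82 [616.   83.4  82. ] mid64 [616.2  84.9  64. ] flange46 [617.   88.1  43. ]
posttop side [558.7 181.7  88. ] bottom [559.7 188.1  40. ] top view mid [558.2 182.2  68. ]
deck corners z43 top: far-left(outer) [507.7 397.7  43. ] near-left [401.8 387.6  43. ]
ramp foot z0 [418.6  11.3   0. ] [423.7  13.7   0. ] far [547.7  21.3   0. ]
deck wall corners side z43 [403.8 388.7  43. ] [510.1 395.7  43. ]
lip ends [523.9 111.5  22. ] [437.9 105.5  22. ]
top
(array([350.3, 176.5]), array([41. , 39.6]), 89.0, array([266., 275.]))
(array([ 460.5, -148.7]), array([68.8, 58. ]), 18.6, array([377., 235.]))
(array([ 551.8, -321.6]), array([67.9, 56.6]), 6.1, array([432., 204.]))
(array([ 607.3, -170.5]), array([67.7, 57.1]), 11.8, array([381., 187.]))
(array([ 724.3, -252.4]), array([41.2, 42.6]), 88.9, array([406., 150.]))
(array([704.2, 216. ]), array([ 81.5, 107.2]), 88.7, array([254., 156.]))
(array([ 779.9, -117.9]), array([47.2, 50.4]), 87.8, array([362., 133.]))
side
(array([ 555.1, -319.6]), array([62.6, 52.7]), 5.8, array([366., 349.]))
(array([ 722. , -272.8]), array([58.2, 43.6]), 74.1, array([451., 302.]))
(array([ 463.7, -147.2]), array([62.6, 53.9]), 19.0, array([289., 274.]))
(array([ 610.1, -168.5]), array([63.2, 54. ]), 12.6, array([368., 268.]))
(array([ 744.8, -153.7]), array([18.6, 28.7]), 62.5, array([432., 250.]))
(array([789.7, -91.1]), array([63.2, 53.2]), 76.3, array([436., 225.]))
(array([347.8, 150.2]), array([81. , 41.5]), 73.8, array([223., 189.]))
```

Request:
carry_out(rot=[[-3,0,0],[-6,0,0],[-9,0,0],[-12,0,0],[-15,0,0],[-18.3,0,0],[-18.3,0,0],[-18.3,0,0]], xyz=[[0,-36,-21],[0,-72,-43],[0,-108,-64],[0,-144,-86],[0,-180,-107],[0,-216,-129],[0,-252,-150],[0,-288,-172]], gripper=[100,100,100,100,100,100,100,100])

```text
time: 1.0
eef_pos: [378.3, 319.5, 220.8]
eef_rot: [[0.0, -0.997, -0.074], [0.0, -0.074, 0.997], [-1.0, -0.0, 0.0]]
force: [0.9, 0.8, -0.5]
width: 85.2
```

Request:
carry_out(rot=[[0,0,0],[0,0,0],[0,0,0],[0,0,0],[0,0,0],[0,0,0],[0,0,0],[0,0,0]], xyz=[[0,-30,-34],[0,-60,-68],[10,-90,-102],[20,-120,-136],[40,-150,-172],[60,-180,-206],[80,-210,-240],[90,-220.5,-253]], gripper=[100,100,100,100,80,70,70,70])

```text
time: 1.8
eef_pos: [617.3, 81.1, 128.3]
eef_rot: [[-0.002, -0.998, -0.07], [-0.001, -0.07, 0.998], [-1.0, 0.002, -0.001]]
force: [-0.2, -0.2, 0.6]
width: 60.1
```

```bash
python3 - <<'E'
from h import *
np.set_printoptions(suppress=True,precision=1)
t=snap('top');s=snap('side');o=env.observe();print(o['eef_pos'],o['width'])
def crop(c,u,v,w=60,h=45):
    u,v=int(u),int(v);return cv2.resize(c['pixels'][v-h:v+h,u-w:u+w],None,fx=6,fy=6,interpolation=cv2.INTER_CUBIC)
p=o['eef_pos'];us=proj(s,[616,85,64]);print(us,proj(s,p),proj(t,p))
im=crop(s,337,160,60,50);cv2.imwrite('pics/s1.png',im)
E
```

```text
[615.6  82.6 128.1] 59.36826345973115
(np.float64(336.6902751815005), np.float64(181.18534561754527)) (np.float64(337.2431365786202), np.float64(158.33655592321827)) (np.float64(296.07039113174017), np.float64(177.7202852179273))
```

View pics/s1.png

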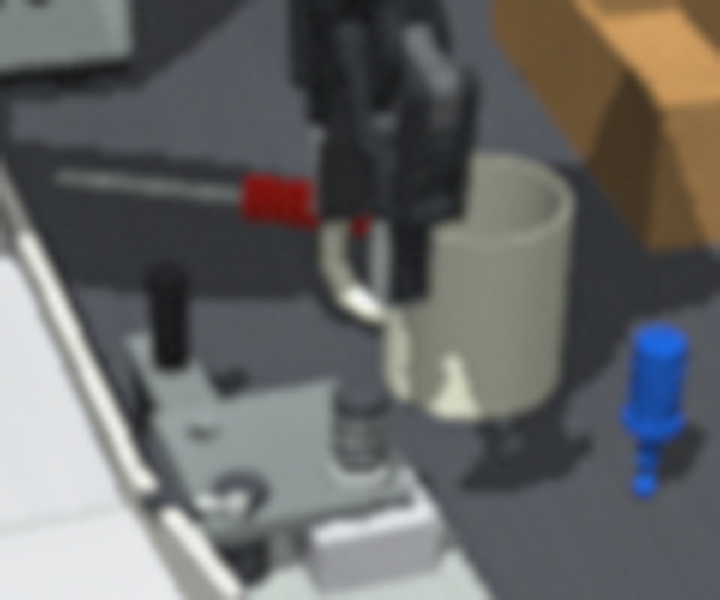

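Request:
carry_out(rot=[[0,0,0],[0,0,0],[0,0,0],[0,0,0],[0,0,0],[0,0,0],[0,0,0],[0,0,0]], xyz=[[20,0,0],[40,0,0],[55,0,0],[60,0,0],[60,0,0],[60,0,0],[60,0,0],[60,0,0]], gripper=[70,70,70,70,70,60,50,40])

```text
time: 2.7
eef_pos: [616.7, 84.8, 71.9]
eef_rot: [[0.002, -0.997, -0.074], [-0.0, -0.074, 0.997], [-1.0, -0.002, -0.0]]
force: [-0.4, -0.7, -0.0]
width: 34.1
```

```bash
python3 - <<'E'
from h import *
np.set_printoptions(suppress=True,precision=2)
t=snap('top');s=snap('side');o=env.observe();print(o['eef_pos'],o['width'],o['force'])
im=np.hstack([cv2.resize(c['pixels'][v-30:v+30,u-30:u+30],None,fx=6.6,fy=6.6,interpolation=cv2.INTER_CUBIC) for c,u,v in((s,337,175),(t,295,185))])
cv2.imwrite('pics/s2.png',im); print(proj(s,o['eef_pos']),proj(t,o['eef_pos']))
E
```

```text
[616.4   84.69  71.5 ] 34.38402955161805 [-0.61  0.1  -0.33]
(np.float64(336.9406602633343), np.float64(178.60593689554287)) (np.float64(296.6313051480283), np.float64(182.50340830895792))
```

View pics/s2.png

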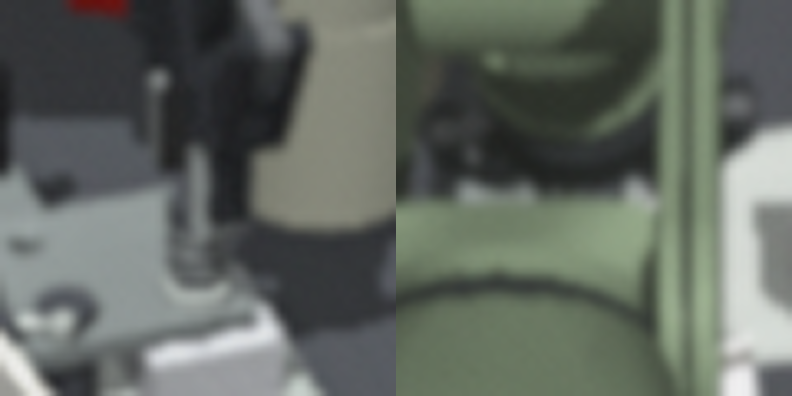

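Request:
carry_out(rot=[[0,0,0],[0,0,0],[0,0,0],[0,0,0],[0,0,0],[0,0,0],[0,0,0],[0,0,0]], xyz=[[0,0,0],[0,0,0],[0,0,0],[0,0,0],[0,0,0],[0,0,0],[0,0,0],[0,0,0]], gripper=[32,25,18,10,10,10,10,10])

```text
time: 3.6
eef_pos: [617.3, 86.4, 72.9]
eef_rot: [[0.003, -0.997, -0.074], [0.003, -0.074, 0.997], [-1.0, -0.004, 0.003]]
force: [-1.7, 4.6, 7.3]
width: 8.4
```

```bash
python3 - <<'E'
from h import *
np.set_printoptions(suppress=True,precision=2)
s=snap('side');o=env.observe();print(o['eef_pos'],o['width'],o['force'])
c=s;u,v=337,170;im=cv2.resize(c['pixels'][v-40:v+40,u-50:u+50],None,fx=7,fy=7,interpolation=cv2.INTER_CUBIC)
cv2.imwrite('pics/s3.png',im); print(proj(s,o['eef_pos']))
E
```

```text
[617.35  86.46  72.9 ] 8.818705320289787 [-0.32  4.84  7.3 ]
(np.float64(337.14453136253866), np.float64(177.64329234939555))
```

View pics/s3.png

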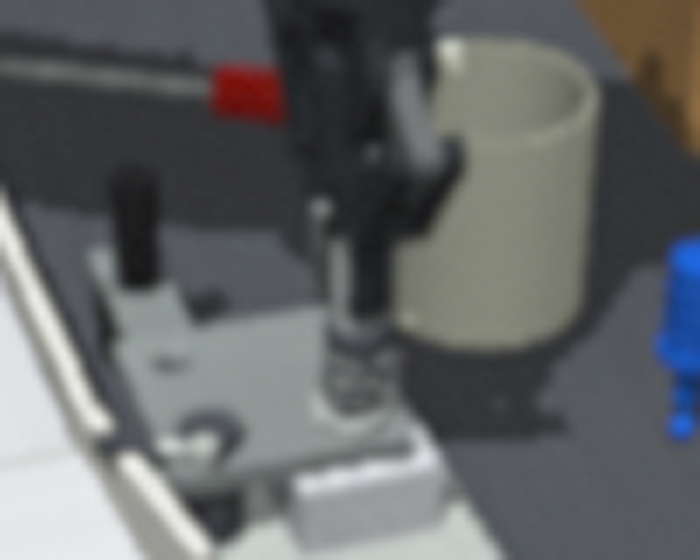

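```bash
python3 - <<'E'
from h import *
np.set_printoptions(suppress=True,precision=1)
s=snap('side')
print('expected near/far tip', proj(s,[617,47,116]),proj(s,[617,118,116]))
for z in (110,120,130,140,150): print(z,ray(s,345,160,z),ray(s,334.5,146.3,z))
# scale at pin
print('pin top/flange bottom at (616,85):',proj(s,[616,85,82]),proj(s,[616,85,40]),'post',proj(s,[558.5,182,88]),proj(s,[558.5,182,40]))
E
```

```text
expected near/far tip (np.float64(341.96801625675414), np.float64(171.25654006788196)) (np.float64(333.8229608740391), np.float64(155.01627624222672))
110 [639.2  99.8 110. ] [631.6 167.6 110. ]
120 [634.4  84.2 120. ] [627.1 150.5 120. ]
130 [629.6  68.6 130. ] [622.5 133.4 130. ]
140 [624.9  53.1 140. ] [617.9 116.3 140. ]
150 [620.1  37.5 150. ] [613.3  99.2 150. ]
pin top/flange bottom at (616,85): (np.float64(336.81172444251564), np.float64(174.82539840645714)) (np.float64(336.53305425748175), np.float64(189.4185515578701)) post (np.float64(304.49789198353284), np.float64(154.75995145944253)) (np.float64(305.2024815279036), np.float64(170.92549290482415))
```

Request:
carry_out(rot=[[0,0,0],[0,0,0],[0,0,0],[0,0,0],[0,0,0],[0,0,0],[0,0,0],[0,0,0]], xyz=[[-5,0,0],[-5,0,0],[-5,0,0],[-5,0,0],[0,0,0],[5,0,0],[10,0,0],[12,0,0]], gripper=[30,45,60,60,60,60,60,60])

```text
time: 4.5
eef_pos: [615.1, 84.7, 57.5]
eef_rot: [[-0.002, -0.997, -0.074], [-0.0, -0.074, 0.997], [-1.0, 0.002, 0.0]]
force: [-0.1, -0.0, 0.3]
width: 51.3
```

Request:
carry_out(rot=[[0,0,0],[0,0,0],[0,0,0],[0,0,0],[0,0,0],[0,0,0],[0,0,0],[0,0,0]], xyz=[[2,0,0],[4,0,0],[6,0,0],[8,0,0],[10,0,0],[12,0,0],[12,0,0],[12,0,0]], gripper=[60,60,60,60,60,60,60,60])

```text
time: 5.3
eef_pos: [615.9, 84.7, 46.7]
eef_rot: [[-0.0, -0.997, -0.074], [-0.0, -0.074, 0.997], [-1.0, 0.0, 0.0]]
force: [1.1, -0.6, 0.1]
width: 51.2
```

```bash
python3 - <<'E'
from h import *
np.set_printoptions(suppress=True,precision=2)
s=snap('side');o=env.observe();print(o['eef_pos'],o['width'],o['force'])
c=s;u,v=337,170;im=cv2.resize(c['pixels'][v-40:v+40,u-50:u+50],None,fx=7,fy=7,interpolation=cv2.INTER_CUBIC)
cv2.imwrite('pics/s4.png',im)
E
```

```text
[615.98  84.71  46.82] 51.17980070237147 [-0.33 -0.18 -0.55]
```

View pics/s4.png

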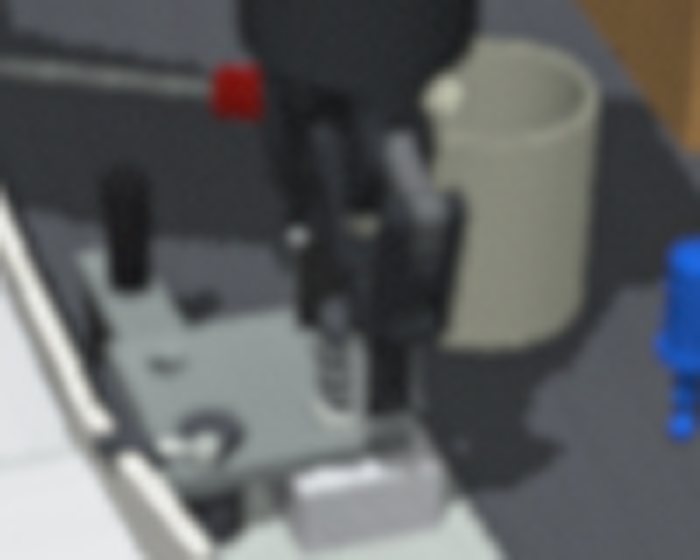

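Request:
carry_out(rot=[[0,0,0],[0,0,0],[0,0,0],[0,0,0],[0,0,0],[0,0,0],[0,0,0],[0,0,0]], xyz=[[0,3,0],[0,3,0],[0,3,0],[0,3,0],[0,3,0],[0,3,0],[0,3,0],[0,3,0]], gripper=[60,50,40,30,20,15,15,15])

```text
time: 6.15
eef_pos: [613.1, 85.6, 47.2]
eef_rot: [[0.0, -0.997, -0.074], [0.002, -0.074, 0.997], [-1.0, -0.001, 0.002]]
force: [-0.1, 5.6, 3.8]
width: 20.1
```

Request:
carry_out(rot=[[0,0,0],[0,0,0],[0,0,0],[0,0,0],[0,0,0],[0,0,0],[0,0,0],[0,0,0]], xyz=[[0,0,1],[0,0,1],[0,0,1],[0,0,1],[0,0,1],[0,0,1],[0,0,1],[0,0,1]], gripper=[5,5,5,5,5,5,5,5])

```text
time: 6.95
eef_pos: [613.1, 85.6, 47.2]
eef_rot: [[0.0, -0.997, -0.073], [0.0, -0.073, 0.997], [-1.0, -0.001, 0.0]]
force: [-1.5, 4.1, 5.5]
width: 20.1
```

```bash
python3 - <<'E'
from h import *
np.set_printoptions(suppress=True,precision=2)
s=snap('side');o=env.observe();print(o['eef_pos'],o['width'],o['force'],o['moment'])
c=s;u,v=337,175;im=cv2.resize(c['pixels'][v-30:v+30,u-40:u+40],None,fx=9,fy=9,interpolation=cv2.INTER_CUBIC)
cv2.imwrite('pics/s5.png',im)
E
```

```text
[613.08  85.64  47.14] 20.523942905079018 [-2.34  3.51  5.59] [ 0.81  0.25 -0.03]
```

View pics/s5.png

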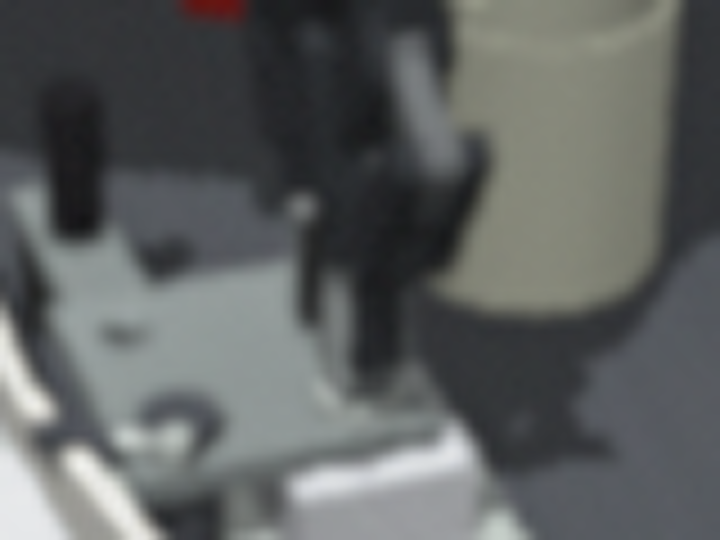

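Request:
carry_out(rot=[[0,0,0],[0,0,0],[0,0,0],[0,0,0],[0,0,0],[0,0,0],[0,0,0],[0,0,0]], xyz=[[-3,0,1],[-7,0,1],[-14,0,1],[-22,0,1],[-32,0,1],[-42,0,1],[-52,0,1],[-56,0,1]], gripper=[5,5,5,5,5,5,5,5])

```text
time: 7.8
eef_pos: [614.0, 86.3, 105.2]
eef_rot: [[0.003, -0.997, -0.074], [-0.0, -0.074, 0.997], [-1.0, -0.003, -0.001]]
force: [1.2, -0.1, -0.4]
width: 19.7
```

Request:
carry_out(rot=[[0,0,0],[0,0,0],[0,0,0],[0,0,0],[0,0,0],[0,0,0],[0,0,0],[0,0,0]], xyz=[[0,6,-17],[0,12,-34],[0,18,-52],[0,24,-69],[0,30,-87],[0,35,-104],[0,35,-104],[0,35,-104]], gripper=[5,5,5,5,5,5,5,5])

```text
time: 8.6
eef_pos: [584.7, -20.8, 102.3]
eef_rot: [[-0.001, -0.997, -0.071], [0.0, -0.071, 0.997], [-1.0, 0.001, 0.001]]
force: [0.4, 0.4, -1.7]
width: 19.9
```

```bash
python3 - <<'E'
from h import *
np.set_printoptions(suppress=True,precision=2)
s=snap('side');o=env.observe();print(o['eef_pos'],o['width'],o['force'],o['moment'])
c=s;u,v=335,205;im=cv2.resize(c['pixels'][v-45:v+45,u-55:u+55],None,fx=6.5,fy=6.5,interpolation=cv2.INTER_CUBIC)
cv2.imwrite('pics/s6.png',im);print(proj(s,[589,-20,40]))
E
```

```text
[585.01 -20.14 102.39] 19.89481155270179 [-0.09  0.39 -1.37] [ 0.04 -0.01  0.02]
(np.float64(336.9346635504425), np.float64(219.00572420922967))
```

View pics/s6.png

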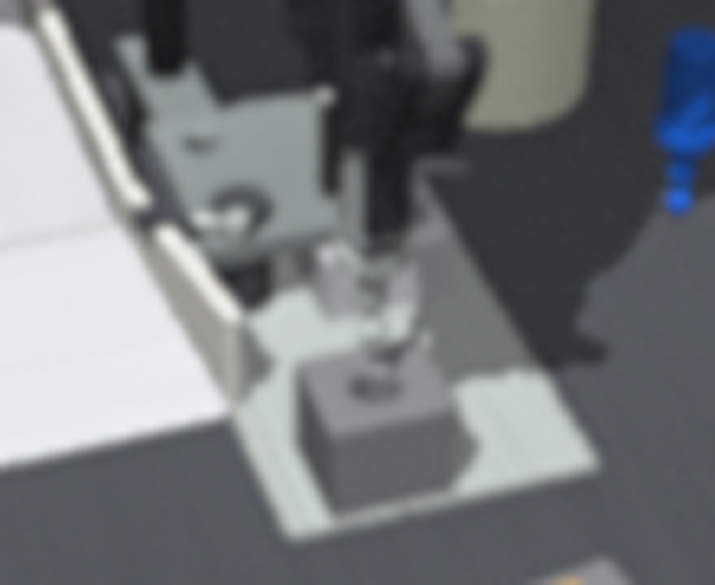

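```bash
python3 - <<'E'
from h import *
a=cv2.cvtColor(read_camera('side')['pixels'],cv2.COLOR_BGR2GRAY).astype(int); b=cv2.cvtColor(cv2.imread('pics/side0.png'),cv2.COLOR_BGR2GRAY).astype(int)
print('     ',*range(326,350))
for v in range(194,222): print(v,' '.join('%3d'%x for x in a[v,326:350]),' | ',' '.join('%3d'%x for x in b[v,326:350]))
E
```

```text
326 327 328 329 330 331 332 333 334 335 336 337 338 339 340 341 342 343 344 345 346 347 348 349
194 148 146 146 144 140 133 124 120 126 110  70  41  38  41  43  46  65  89 103 113 124 127 113  88  |  140 141 140 137 133 129 126 122 118 115 111 108 105 103 110 124 136 138 143 164 197 209 189 146
195 135 133 129 125 126 132 131 122 127 116  78  50  48  54  54  62  88 113 124 127 131 131 121 101  |  129 126 122 118 113 110 109 106 107 105 104 109 120 137 153 173 187 192 195 202 215 218 201 164
196 117 113 111 112 120 141 151 130 123 116  87  61  63  68  68  76 100 122 130 130 129 127 121 106  |  112 109 106 106 107 118 130 137 139 140 142 147 164 186 199 208 213 215 213 212 209 202 190 165
197 103 103 112 127 142 155 165 146 125 109  84  66  64  66  72  88 106 117 122 122 120 118 116 109  |   98  97 106 123 140 160 182 192 193 193 191 191 198 209 212 210 204 199 194 188 181 173 167 157
198  91  94 119 159 180 177 172 165 148 123  93  77  72  76  87 101 107 109 112 114 113 113 113 112  |   87  91 114 154 185 200 210 214 214 210 204 198 195 193 188 182 175 170 166 160 156 154 153 149
199 
[... 3895 characters left out ...]
  |  118 128 138 140 139 139 136 125 111 101 105 113 116 115 116 123 133 138 139 138 141 154 175 190
219 114 124 142 147 146 146 140 125 102  91  97 106 109 108 108 119 137 145 147 146 146 143 136 145  |  108 118 135 140 140 140 134 119  97  86  94 100 104 104 103 114 130 138 140 139 138 145 162 182
220 106 112 135 145 146 146 142 130 108  95 100 106 110 110 111 123 138 145 147 146 147 145 143 155  |  101 107 129 139 140 140 136 124 104  91  95 100 104 105 105 117 132 138 139 139 139 140 148 165
221 101  99 126 142 147 147 145 140 128 117 115 116 118 121 125 135 144 146 146 147 146 146 144 149  |   96  95 120 136 140 140 138 133 122 112 110 111 114 116 120 128 137 141 140 140 140 138 139 146
```

Request:
carry_out(rot=[[0,0,0],[0,0,0],[0,0,0],[0,0,0],[0,0,0],[0,0,0],[0,0,0],[0,0,0]], xyz=[[6,0,0],[12,0,0],[16,0,0],[19,0,0],[22,0,0],[24,0,0],[26,0,0],[26,0,0]], gripper=[5,5,5,5,5,5,5,5])

```text
time: 9.5
eef_pos: [585.4, -19.8, 76.5]
eef_rot: [[-0.0, -0.997, -0.074], [0.0, -0.074, 0.997], [-1.0, 0.0, 0.0]]
force: [-0.3, -0.4, -0.5]
width: 20.0
```

Request:
carry_out(rot=[[0,0,0],[0,0,0],[0,0,0],[0,0,0],[0,0,0],[0,0,0],[0,0,0],[0,0,0]], xyz=[[6,0,0],[12,0,0],[18,0,0],[23,0,0],[26,0,0],[28,0,0],[29,0,0],[29,0,0]], gripper=[5,5,5,5,5,5,5,5])

```text
time: 10.3
eef_pos: [585.6, -19.8, 47.7]
eef_rot: [[-0.0, -0.997, -0.074], [-0.0, -0.074, 0.997], [-1.0, 0.0, -0.0]]
force: [-0.8, 0.4, 0.4]
width: 20.3
```

Request:
carry_out(rot=[[0,0,0],[0,0,0],[0,0,0],[0,0,0],[0,0,0],[0,0,0],[0,0,0],[0,0,0]], xyz=[[0,0,0],[0,0,0],[0,0,0],[0,0,0],[-3,0,0],[-15,0,0],[-35,0,0],[-55,0,0]], gripper=[20,35,50,55,55,55,55,55])

```text
time: 11.1
eef_pos: [585.5, -19.8, 104.0]
eef_rot: [[0.0, -0.997, -0.074], [-0.0, -0.074, 0.997], [-1.0, -0.0, -0.0]]
force: [0.7, -0.7, -0.5]
width: 47.1
```

Request:
carry_out(rot=[[8,0,0],[16,0,0],[24,0,0],[32,0,0],[40,0,0],[48,0,0],[56,0,0],[64,0,0]], xyz=[[-10,2,20],[-20,4,50],[-20,6,80],[-20,8,110],[-20,10,140],[-20,12,170],[-20,12,195],[-20,12,202]], gripper=[60,60,60,60,60,60,60,60])

```text
time: 11.9
eef_pos: [558.6, 183.5, 124.1]
eef_rot: [[0.001, -0.501, 0.866], [0.001, 0.866, 0.501], [-1.0, 0.0, 0.002]]
force: [0.5, 0.2, 0.8]
width: 51.3
```

Request:
carry_out(rot=[[8,0,0],[16,0,0],[24,0,0],[26,0,0],[26,0,0],[26,0,0],[26,0,0],[26,0,0]], xyz=[[0,0,0],[0,0,0],[0,0,0],[0,0,0],[0,0,0],[0,0,0],[0,0,0],[0,0,0]], gripper=[60,60,60,60,60,60,60,60])

```text
time: 12.7
eef_pos: [558.8, 180.7, 123.0]
eef_rot: [[0.0, -0.074, 0.997], [0.0, 0.997, 0.074], [-1.0, 0.0, 0.0]]
force: [0.2, 1.1, -0.4]
width: 51.2
```

```bash
python3 - <<'E'
from h import *
np.set_printoptions(suppress=True,precision=2)
s=snap('side');o=env.observe();print(o['eef_pos'],o['width'],o['force'],o['q'])
c=s;u,v=310,175;im=cv2.resize(c['pixels'][v-60:v+60,u-80:u+80],None,fx=5,fy=5,interpolation=cv2.INTER_CUBIC)
cv2.imwrite('pics/s7.png',im);print(proj(s,o['eef_pos']),proj(s,[558.9,181.3,88]))
E
```

```text
[558.73 180.73 122.89] 51.07343557348309 [ 0.81  0.46 -0.42] [0.17 0.33 1.6  0.   1.21 0.09]
(np.float64(304.1468911353114), np.float64(142.583277753186)) (np.float64(304.70920324979943), np.float64(154.88092101606927))
```

View pics/s7.png

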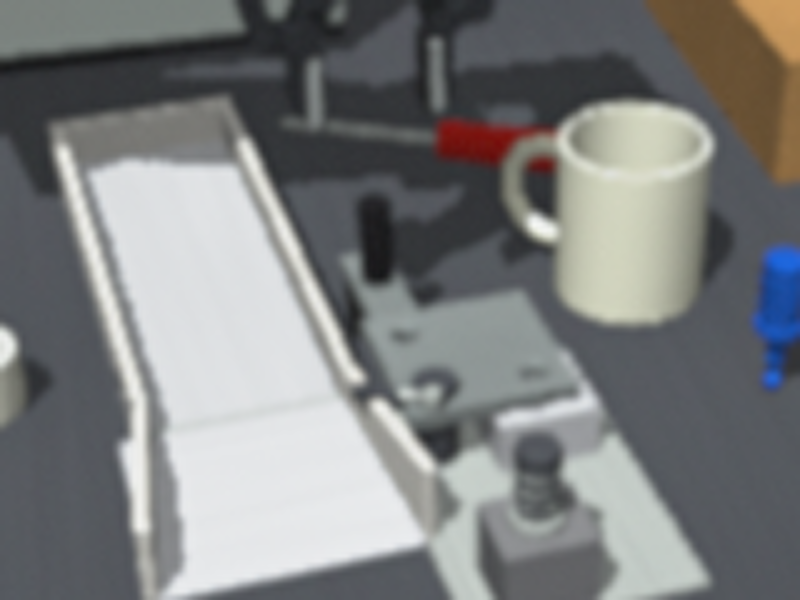

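Request:
carry_out(rot=[[0,0,0],[0,0,0],[0,0,0],[0,0,0],[0,0,0],[0,0,0],[0,0,0],[0,0,0]], xyz=[[15,0,0],[30,0,0],[40,0,0],[50,0,0],[58,0,0],[66,0,0],[72,0,0],[75,0,0]], gripper=[60,60,60,60,60,55,50,45])

```text
time: 13.55
eef_pos: [558.5, 180.7, 47.1]
eef_rot: [[-0.001, -0.074, 0.997], [-0.0, 0.997, 0.074], [-1.0, -0.0, -0.001]]
force: [-0.7, 0.8, -0.9]
width: 38.6
```

```bash
python3 - <<'E'
import numpy as np
# tool: y_t = stand +y, z_t = stand +x at start; arc cw about hinge at (y=-100)
for n,a0 in((0,0),):
    for k in range(1,25):
        a=np.radians(min(4*k,95)); print(k,4*k,'dy %.0f dz %.0f'%(100*np.cos(a)-100,100*np.sin(a)),end='; ')
E
```

```text
1 4 dy -0 dz 7; 2 8 dy -1 dz 14; 3 12 dy -2 dz 21; 4 16 dy -4 dz 28; 5 20 dy -6 dz 34; 6 24 dy -9 dz 41; 7 28 dy -12 dz 47; 8 32 dy -15 dz 53; 9 36 dy -19 dz 59; 10 40 dy -23 dz 64; 11 44 dy -28 dz 69; 12 48 dy -33 dz 74; 13 52 dy -38 dz 79; 14 56 dy -44 dz 83; 15 60 dy -50 dz 87; 16 64 dy -56 dz 90; 17 68 dy -63 dz 93; 18 72 dy -69 dz 95; 19 76 dy -76 dz 97; 20 80 dy -83 dz 98; 21 84 dy -90 dz 99; 22 88 dy -97 dz 100; 23 92 dy -103 dz 100; 24 96 dy -109 dz 100;
```

Request:
carry_out(rot=[[4,0,0],[8,0,0],[12,0,0],[16,0,0],[20,0,0],[24,0,0],[28,0,0],[32,0,0]], xyz=[[0,0,7],[0,-1,14],[0,-2,21],[0,-4,28],[0,-6,34],[0,-9,41],[0,-12,47],[0,-15,53]], gripper=[45,45,45,45,45,45,45,45])

```text
time: 14.35
eef_pos: [611.2, 170.3, 47.5]
eef_rot: [[-0.004, 0.468, 0.884], [0.001, 0.884, -0.468], [-1.0, -0.001, -0.004]]
force: [-4.0, 0.3, 1.9]
width: 38.3
```

Request:
carry_out(rot=[[4,0,0],[8,0,0],[12,0,0],[16,0,0],[20,0,0],[24,0,0],[28,0,0],[32,0,0]], xyz=[[0,0,7],[0,-1,14],[0,-2,21],[0,-4,28],[0,-6,34],[0,-9,41],[0,-12,47],[0,-15,53]], gripper=[45,45,45,45,45,45,45,45])

```text
time: 15.15
eef_pos: [651.5, 132.3, 47.5]
eef_rot: [[-0.003, 0.865, 0.501], [0.001, 0.501, -0.865], [-1.0, -0.002, -0.002]]
force: [-1.8, 1.2, 0.3]
width: 38.6
```

Request:
carry_out(rot=[[4,0,0],[8,0,0],[12,0,0],[16,0,0],[20,0,0],[24,0,0],[26,0,0],[26,0,0]], xyz=[[0,0,7],[0,-1,14],[0,-2,21],[0,-4,28],[0,-6,34],[0,-9,41],[0,-12,47],[0,-12,49]], gripper=[45,45,45,45,45,45,45,45])

```text
time: 15.95
eef_pos: [667.1, 82.6, 48.0]
eef_rot: [[0.0, 0.997, 0.073], [-0.0, 0.073, -0.997], [-1.0, 0.0, 0.0]]
force: [-0.3, -0.3, 0.3]
width: 38.8
```

Request:
carry_out(rot=[[0,0,0],[0,0,0],[0,0,0],[0,0,0],[0,0,0],[0,0,0],[0,0,0],[0,0,0]], xyz=[[0,0,2],[0,0,4],[0,0,6],[0,0,6],[0,0,6],[0,0,6],[0,0,6],[0,0,6]], gripper=[45,45,45,45,45,45,45,45])

```text
time: 16.75
eef_pos: [667.3, 81.7, 47.9]
eef_rot: [[0.001, 0.997, 0.075], [0.006, 0.075, -0.997], [-1.0, 0.001, -0.006]]
force: [0.4, 9.2, 0.3]
width: 38.3
```

Request:
carry_out(rot=[[0,0,0],[0,0,0],[0,0,0],[0,0,0],[-8,0,0],[-16,0,0],[-24,0,0],[-32,0,0]], xyz=[[0,0,-8],[-15,0,-8],[-35,0,-8],[-55,0,-8],[-70,-5,-8],[-78,-20,10],[-78,-40,30],[-78,-60,50]], gripper=[45,50,55,55,55,55,55,55])

```text
time: 17.55
eef_pos: [611.4, 21.9, 127.9]
eef_rot: [[0.003, 0.803, 0.596], [-0.001, 0.596, -0.803], [-1.0, 0.001, 0.003]]
force: [-0.3, -0.7, -1.0]
width: 46.9
```

Request:
carry_out(rot=[[-8,0,0],[-16,0,0],[-24,0,0],[-32,0,0],[-40,0,0],[-48,0,0],[-56,0,0],[-64,0,0]], xyz=[[0,0,0],[0,0,0],[0,0,0],[0,0,0],[0,0,0],[0,0,0],[0,0,0],[0,0,0]], gripper=[55,55,55,55,55,55,55,55])

```text
time: 18.35
eef_pos: [611.6, 22.3, 127.2]
eef_rot: [[0.001, -0.183, 0.983], [-0.001, 0.983, 0.183], [-1.0, -0.001, 0.001]]
force: [0.5, -0.3, 0.1]
width: 46.9
```

Request:
carry_out(rot=[[-8,0,0],[-16,0,0],[-24,0,0],[-32,0,0],[-40,0,0],[-48,0,0],[-56,0,0],[-64,0,0]], xyz=[[0,0,0],[0,0,0],[0,0,0],[0,0,0],[0,0,0],[0,0,0],[0,0,0],[0,0,0]], gripper=[55,55,55,55,55,55,55,55])

```text
time: 19.15
eef_pos: [611.6, 22.3, 127.2]
eef_rot: [[0.002, -0.964, 0.266], [-0.001, 0.266, 0.964], [-1.0, -0.002, -0.001]]
force: [-0.5, -0.4, 0.1]
width: 46.8
```

Request:
carry_out(rot=[[-8,0,0],[-16,0,0],[-20,0,0],[-20,0,0],[-20,0,0],[-20,0,0],[-20,0,0],[-20,0,0]], xyz=[[0,0,0],[0,0,0],[0,0,0],[0,0,0],[0,0,0],[0,0,0],[0,0,0],[0,0,0]], gripper=[55,55,55,55,55,55,55,55])

```text
time: 19.95
eef_pos: [611.1, 23.0, 125.8]
eef_rot: [[-0.0, -0.997, -0.073], [-0.0, -0.073, 0.997], [-1.0, 0.0, -0.0]]
force: [-0.5, 0.0, 0.2]
width: 47.0
```

Request:
carry_out(rot=[[0,0,0],[0,0,0],[0,0,0],[0,0,0],[0,0,0],[0,0,0],[0,0,0],[0,0,0]], xyz=[[0,10,-13],[0,20,-27],[0,28.6,-40.8],[0,28.6,-40.8],[0,28.6,-40.8],[0,28.6,-40.8],[0,28.6,-40.8],[0,28.6,-40.8]], gripper=[55,55,55,55,55,55,55,55])

```text
time: 20.75
eef_pos: [585.8, -19.3, 125.8]
eef_rot: [[0.0, -0.997, -0.074], [0.0, -0.074, 0.997], [-1.0, -0.0, 0.0]]
force: [0.3, 0.5, -1.2]
width: 47.1
```

```bash
python3 - <<'E'
from h import *
np.set_printoptions(suppress=True,precision=2)
s=snap('side');o=env.observe();print(o['eef_pos'],o['width'],o['force'])
c=s;u,v=335,185;im=cv2.resize(c['pixels'][v-55:v+55,u-70:u+70],None,fx=5.5,fy=5.5,interpolation=cv2.INTER_CUBIC)
cv2.imwrite('pics/s8.png',im);print(proj(s,o['eef_pos']),proj(s,[666.1,89,68]))
E
```

```text
[585.78 -19.27 125.74] 46.94400161813198 [-0.3   0.68  0.85]
(np.float64(335.98255053193964), np.float64(186.80112111368746)) (np.float64(356.61960533212715), np.float64(176.01060816941458))
```

View pics/s8.png

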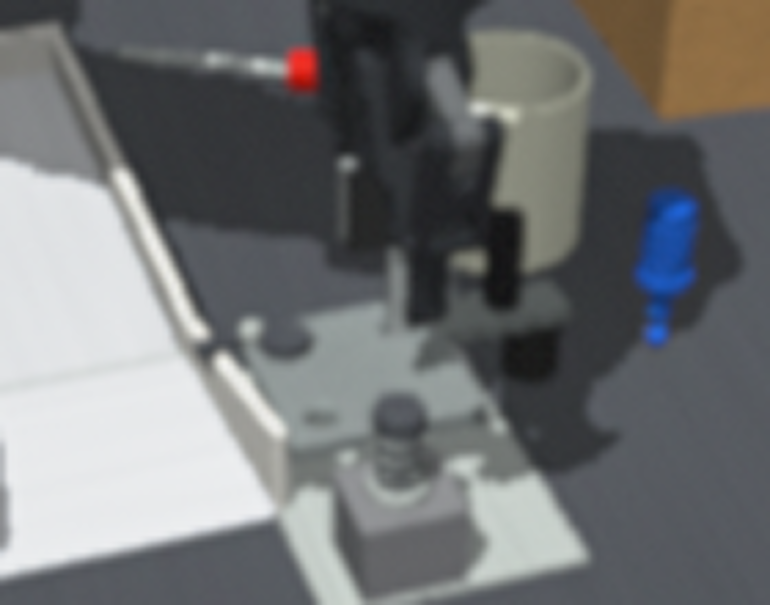

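Request:
carry_out(rot=[[0,0,0],[0,0,0],[0,0,0],[0,0,0],[0,0,0],[0,0,0],[0,0,0],[0,0,0]], xyz=[[15,0,-0.5],[30,0,-0.5],[45,0,-0.5],[58,0,-0.5],[68,0,-0.5],[75,0,-0.5],[78,0,-0.5],[78,0,-0.5]], gripper=[55,55,55,55,55,55,55,55])

```text
time: 21.6
eef_pos: [585.6, -20.2, 47.4]
eef_rot: [[-0.0, -0.997, -0.074], [0.0, -0.074, 0.997], [-1.0, 0.0, 0.0]]
force: [-0.2, -0.3, -0.4]
width: 47.5
```

Request:
carry_out(rot=[[0,0,0],[0,0,0],[0,0,0],[0,0,0],[0,0,0],[0,0,0],[0,0,0],[0,0,0]], xyz=[[0,0,0],[0,0,0],[0,0,0],[0,0,0],[0,0,0],[0,0,0],[0,0,0],[0,0,0]], gripper=[45,35,25,15,5,5,5,5])

```text
time: 22.4
eef_pos: [586.5, -20.3, 48.8]
eef_rot: [[0.002, -0.997, -0.074], [-0.0, -0.074, 0.997], [-1.0, -0.002, -0.0]]
force: [-0.3, 0.9, 5.4]
width: 19.4
```

Request:
carry_out(rot=[[0,0,0],[0,0,0],[0,0,0],[0,0,0],[0,0,0],[0,0,0],[0,0,0],[0,0,0]], xyz=[[-5,0,0],[-15,0,0],[-28,0,0],[-41,0,0],[-52,0,0],[-55,0,0],[-55,0,0],[-55,0,0]], gripper=[5,5,5,5,5,5,5,5])

```text
time: 23.2
eef_pos: [585.3, -20.1, 102.5]
eef_rot: [[-0.001, -0.997, -0.074], [0.0, -0.074, 0.997], [-1.0, 0.001, 0.0]]
force: [0.6, -0.1, -1.3]
width: 19.6
```

Request:
carry_out(rot=[[0,0,0],[0,0,0],[0,0,0],[0,0,0],[0,0,0],[0,0,0],[0,0,0],[0,0,0]], xyz=[[0,-6,17],[0,-12,34],[0,-18,52],[0,-24,69],[0,-30,87],[0,-35,103.5],[0,-35,103.5],[0,-35,103.5]], gripper=[5,5,5,5,5,5,5,5])

```text
time: 24.0
eef_pos: [612.7, 85.8, 102.4]
eef_rot: [[-0.001, -0.997, -0.075], [-0.001, -0.075, 0.997], [-1.0, 0.001, -0.001]]
force: [-0.1, -1.1, -0.9]
width: 19.9
```

Request:
carry_out(rot=[[0,0,0],[0,0,0],[0,0,0],[0,0,0],[0,0,0],[0,0,0],[0,0,0],[0,0,0]], xyz=[[5,0,0],[10,0,0],[14,0,0],[17,0,0],[19,0,0],[20,0,0],[21,0,0],[22,0,0]], gripper=[5,5,5,5,5,5,5,5])

```text
time: 24.8
eef_pos: [613.3, 86.0, 81.2]
eef_rot: [[0.001, -0.997, -0.074], [0.001, -0.074, 0.997], [-1.0, -0.001, 0.001]]
force: [0.2, 2.2, 1.4]
width: 20.2
```

Request:
carry_out(rot=[[0,0,0],[0,0,0],[0,0,0],[0,0,0],[0,0,0],[0,0,0],[0,0,0],[0,0,0]], xyz=[[1,0,0],[2,0,0],[3,0,0],[4,0,0],[5,0,0],[6,0,0],[7,0,0],[8,0,0]], gripper=[5,5,5,5,5,5,5,5])

```text
time: 25.6
eef_pos: [613.0, 85.8, 72.8]
eef_rot: [[0.0, -0.997, -0.074], [0.0, -0.074, 0.997], [-1.0, -0.0, 0.0]]
force: [-0.3, 3.3, 0.3]
width: 19.8
```

Going in freely, with only a small side force. I'll continue toward home.

Request:
carry_out(rot=[[0,0,0],[0,0,0],[0,0,0],[0,0,0],[0,0,0],[0,0,0],[0,0,0],[0,0,0]], xyz=[[3,0,0],[6,0,0],[9,0,0],[12,0,0],[15,0,0],[18,0,0],[20,0,0],[21,0,0]], gripper=[5,5,5,5,5,5,5,5])

```text
time: 26.4
eef_pos: [613.3, 86.2, 52.3]
eef_rot: [[0.001, -0.997, -0.074], [0.001, -0.074, 0.997], [-1.0, -0.001, 0.001]]
force: [0.4, 6.4, 1.6]
width: 20.2
```

Request:
carry_out(rot=[[0,0,0],[0,0,0],[0,0,0],[0,0,0],[0,0,0],[0,0,0],[0,0,0],[0,0,0]], xyz=[[1,0,0],[2,0,0],[3,0,0],[4,0,0],[5,0,0],[6,0,0],[7,0,0],[7,0,0]], gripper=[5,5,5,5,5,5,5,5])

```text
time: 27.2
eef_pos: [613.2, 86.4, 48.6]
eef_rot: [[-0.0, -0.997, -0.074], [0.001, -0.074, 0.997], [-1.0, 0.0, 0.001]]
force: [-8.1, 5.7, 22.0]
width: 20.0
```

Request:
carry_out(rot=[[0,0,0],[0,0,0],[0,0,0],[0,0,0],[0,0,0],[0,0,0],[0,0,0],[0,0,0]], xyz=[[1,0,0],[2,0,0],[2,0,0],[2,0,0],[2,0,0],[0,0,0],[-3,0,0],[-3,0,0]], gripper=[5,5,5,5,5,5,5,5])

```text
time: 28.0
eef_pos: [612.9, 86.4, 48.7]
eef_rot: [[0.0, -0.997, -0.074], [0.001, -0.074, 0.997], [-1.0, -0.0, 0.001]]
force: [-1.4, 5.5, 7.2]
width: 19.9
```

Request:
carry_out(rot=[[0,0,0],[0,0,0],[0,0,0],[0,0,0],[0,0,0],[0,0,0],[0,0,0],[0,0,0]], xyz=[[0,0,0],[0,0,0],[0,0,0],[0,0,0],[-10,0,0],[-30,0,0],[-55,0,0],[-70,0,0]], gripper=[20,35,50,60,60,60,40,10])

```text
time: 28.8
eef_pos: [614.2, 85.2, 120.4]
eef_rot: [[0.003, -0.997, -0.073], [-0.001, -0.073, 0.997], [-1.0, -0.003, -0.001]]
force: [-0.2, 0.4, -0.1]
width: 22.9
```

Request:
carry_out(rot=[[0,0,0],[0,0,0],[0,0,0],[0,0,0],[0,0,0],[0,0,0],[0,0,0],[0,0,0]], xyz=[[0,0,0],[10,0,0],[20,0,0],[30,0,0],[38,0,0],[43,0,0],[46,0,0],[48,0,0]], gripper=[10,10,10,10,10,10,10,10])

```text
time: 29.6
eef_pos: [613.3, 86.4, 71.9]
eef_rot: [[-0.0, -0.997, -0.074], [0.001, -0.074, 0.997], [-1.0, 0.0, 0.001]]
force: [-7.0, 1.5, 19.5]
width: 8.7
```

Request:
carry_out(rot=[[0,0,0],[0,0,0],[0,0,0],[0,0,0],[0,0,0],[0,0,0],[0,0,0],[0,0,0]], xyz=[[1,0,0],[2,0,0],[3,0,0],[4,0,0],[4,0,0],[4,0,0],[4,0,0],[4,0,0]], gripper=[10,10,10,10,10,10,10,10])

```text
time: 30.4
eef_pos: [614.0, 86.4, 71.9]
eef_rot: [[0.002, -0.997, -0.074], [0.001, -0.074, 0.997], [-1.0, -0.002, 0.001]]
force: [-11.6, 1.0, 27.1]
width: 8.6
```

Request:
carry_out(rot=[[0,0,0],[0,0,0],[0,0,0],[0,0,0],[0,0,0],[0,0,0],[0,0,0],[0,0,0]], xyz=[[-20,0,0],[-50,0,0],[-80,0,0],[-90,0,0],[-90,10,20],[-90,40,40],[-90,60,60],[-90,60,60]], gripper=[10,10,20,40,40,40,40,40])

```text
time: 31.2
eef_pos: [545.1, 143.0, 154.1]
eef_rot: [[-0.004, -0.997, -0.076], [0.001, -0.076, 0.997], [-1.0, 0.004, 0.001]]
force: [-0.4, -0.1, -1.3]
width: 34.0
```

```bash
cat >> h.py <<'E'
O=np.array([484.5,17.]);X=np.array([.9973,.0735]);Y=np.array([-.0735,.9973])
def st(p): d=np.array(p)[:2]-O; return np.round([d@X,d@Y],1)
def wd(x,y): return np.round(O+x*X+y*Y,1)
def packs(c):
    # dark-grey pack body + plate + strip on z=40: centre of union of pale plate and orange strip
    g=c['pixels'].astype(int); m=(g.min(2)>165)|((g[:,:,2]>150)&(g[:,:,0]<120)&(g[:,:,1]>90))
    m=cv2.morphologyEx(m.astype(np.uint8),cv2.MORPH_CLOSE,np.ones((5,5)))
    for k in cv2.findContours(m,cv2.RETR_EXTERNAL,cv2.CHAIN_APPROX_NONE)[0]:
        if not 150<cv2.contourArea(k)<2500: continue
        P=np.array([ray(c,u,v,40)[:2] for u,v in k[:,0]],np.float32); r=cv2.minAreaRect(P)
        if max(r[1])>95 or min(r[1])<45 or r[0][0]>680 or r[0][1]>330 or r[0][0]<380: continue
        a=(r[2]+45)%90-45-4.2
        print(np.round(r[0],1),'stand',st(r[0]),np.round(r[1],0),'yaw rel %.1f'%a)
E
python3 - <<'E'
from h import *
for n in('top','side'): c=snap(n,n+'1.png');print(n);packs(c)
o=env.observe();print(o['eef_pos'],o['force'])
E
```

```text
top
[ 458.4 -142.8] stand [ -37.8 -157.4] [69. 71.] yaw rel 14.6
[ 496.4 -329.7] stand [ -13.6 -346.7] [68. 71.] yaw rel 1.8
[ 605.8 -163.7] stand [ 107.7 -189.1] [68. 71.] yaw rel 7.6
side
[ 499.8 -327. ] stand [ -10.1 -344.2] [63. 69.] yaw rel 1.5
[ 461.3 -139.9] stand [ -34.7 -154.8] [63. 70.] yaw rel 14.8
[ 608.4 -161. ] stand [ 110.5 -186.6] [64. 70.] yaw rel 8.7
[622.2 -33.1] stand [133.7 -60.1] [46. 84.] yaw rel -0.3
[548.23997866 141.21857226 154.99325863] [-0.26434032  0.12314174  0.81690709]
```

Request:
carry_out(rot=[[0,0,0],[0,0,0],[0,0,0],[0,0,0],[0,0,0],[0,0,0],[0,0,0],[0,0,0]], xyz=[[0,24,-36],[0,48,-72],[0,72,-110],[0,96,-146],[20,120,-183],[40,144,-220],[60,168,-256],[80,180,-275]], gripper=[70,70,70,70,70,70,70,70])

```text
time: 32.1
eef_pos: [388.6, -150.1, 75.3]
eef_rot: [[0.001, -0.998, -0.07], [-0.002, -0.07, 0.998], [-1.0, -0.001, -0.002]]
force: [0.6, 0.3, -1.3]
width: 59.6
```

Request:
carry_out(rot=[[0,0,0],[0,0,0],[0,0,0],[0,0,0],[0,0,0],[0,0,0],[0,0,0],[0,0,0]], xyz=[[15,0,0],[30,0,0],[40,0,0],[50,0,0],[55,0,0],[60,0,0],[60,0,0],[60,0,0]], gripper=[70,70,70,70,70,70,70,70])

```text
time: 32.9
eef_pos: [389.8, -146.5, 16.0]
eef_rot: [[0.001, -0.997, -0.074], [-0.0, -0.074, 0.997], [-1.0, -0.001, -0.0]]
force: [0.2, -0.6, 0.2]
width: 59.5
```

```bash
python3 - <<'E'
from h import *
s=snap('side','side2.png');o=env.observe();print(o['eef_pos'],o['force'],o['width'],'stand',st(o['eef_pos']))
im=cv2.resize(s['pixels'][200:330,190:350],None,fx=4.6,fy=4.6,interpolation=cv2.INTER_CUBIC);cv2.imwrite('pics/s9.png',im);print(proj(s,o['eef_pos']))
E
```

```text
[ 389.87391484 -146.60815971   16.19023806] [-0.51197318  0.7840667  -0.10751924] 59.742150121524375 stand [-106.4 -156.2]
(np.float64(249.67184862313383), np.float64(289.4262210796776))
```

View pics/s9.png

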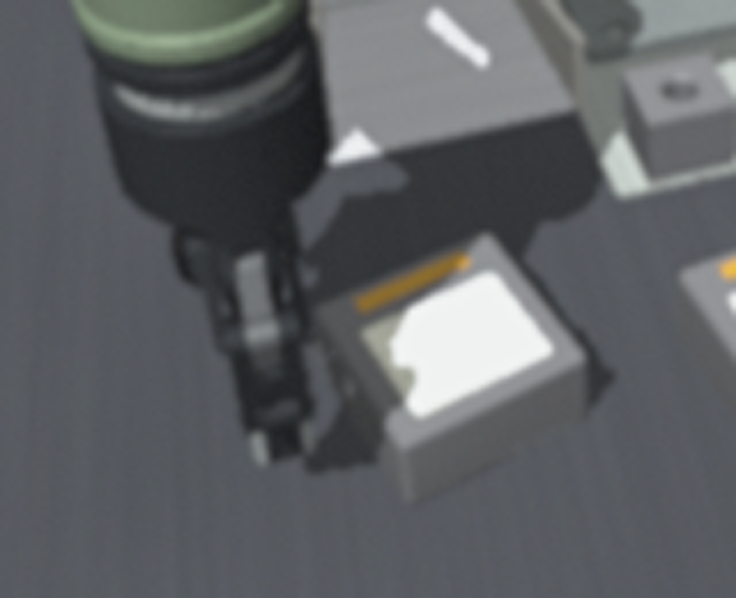

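Request:
carry_out(rot=[[0,0,0],[0,0,0],[0,0,0],[0,0,0],[0,0,0],[0,0,0],[0,0,0],[0,0,0]], xyz=[[2,0,0],[4,0,0],[6,0,0],[8,0,0],[10,0,0],[12,0,0],[14,0,0],[15,0,0]], gripper=[70,70,70,70,70,70,70,70])

```text
time: 33.75
eef_pos: [389.3, -146.4, 0.5]
eef_rot: [[-0.0, -0.997, -0.073], [0.0, -0.073, 0.997], [-1.0, 0.0, 0.0]]
force: [0.1, 0.9, 0.7]
width: 59.6
```

```bash
python3 - <<'E'
from h import *
s=snap('side')
for y in(-178,-183):
  for z in (5,15,25,35): print(y,z,proj(s,[389.5,y,z]))
E
```

```text
-178 5 (np.float64(251.57759990580712), np.float64(307.21759004051603))
-178 15 (np.float64(250.86933319251597), np.float64(303.7614875209886))
-178 25 (np.float64(250.14768007104394), np.float64(300.24006384747645))
-178 35 (np.float64(249.41225741135207), np.float64(296.65144947469605))
-183 5 (np.float64(251.79902155837573), np.float64(309.5231106692566))
-183 15 (np.float64(251.08862527423221), np.float64(306.0681533708563))
-183 25 (np.float64(250.36472167309876), np.float64(302.5475042825949))
-183 35 (np.float64(249.62692181972844), np.float64(298.9592718480267))
```

Request:
carry_out(rot=[[0,0,0],[0,0,0],[0,0,0],[0,0,0],[0,0,0],[0,0,0],[0,0,0],[0,0,0]], xyz=[[3,-3,0],[4,-6,0],[4,-9,0],[4,-12,0],[4,-15,0],[4,-18,0],[4,-21,0],[4,-25,0]], gripper=[70,70,70,70,70,70,70,70])

```text
time: 34.6
eef_pos: [414.4, -144.5, -3.4]
eef_rot: [[-0.0, -0.997, -0.074], [0.0, -0.074, 0.997], [-1.0, 0.0, 0.0]]
force: [-2.7, 1.2, -0.7]
width: 59.6
```

Request:
carry_out(rot=[[0,0,0],[0,0,0],[0,0,0],[0,0,0],[0,0,0],[0,0,0],[0,0,0],[0,0,0]], xyz=[[0,-3,0],[0,-6,0],[0,-9,0],[0,-12,0],[0,-15,0],[0,-18,0],[0,-21,0],[0,-23,0]], gripper=[70,70,70,70,70,70,70,70])

```text
time: 35.4
eef_pos: [437.6, -143.2, -3.2]
eef_rot: [[0.0, -0.997, -0.073], [-0.0, -0.073, 0.997], [-1.0, -0.0, -0.0]]
force: [-2.3, -0.2, -0.7]
width: 59.9
```

```bash
python3 - <<'E'
from h import *
for n in('top','side'): c=snap(n);print(n);packs(c)
o=env.observe();print(o['eef_pos'],o['force'],st(o['eef_pos']))
E
```

```text
top
[ 496.3 -329.3] stand [ -13.6 -346.3] [68. 72.] yaw rel 1.8
[ 606.  -163.6] stand [ 107.9 -189.1] [68. 71.] yaw rel 7.5
side
[ 499.9 -327.4] stand [ -10.  -344.6] [63. 69.] yaw rel 1.5
[ 497.1 -149.5] stand [   0.3 -167. ] [54. 70.] yaw rel 0.3
[ 608.6 -161.6] stand [ 110.6 -187.3] [65. 69.] yaw rel 8.7
[622.2 -31.8] stand [133.7 -58.8] [47. 88.] yaw rel 0.3
[ 437.92397865 -143.25051316   -3.07369393] [-0.38996073 -0.4100088  -0.7757731 ] [ -58.2 -156.4]
```

Request:
carry_out(rot=[[0,0,0],[0,0,0],[0,0,0],[8,0,0],[16,0,0],[24,0,0],[32,0,0],[40,0,0]], xyz=[[0,20,0],[-30,20,0],[-75,20,0],[-90,20,-10],[-90,0,-30],[-90,-20,-50],[-90,-40,-65],[-90,-55,-72]], gripper=[70,70,60,55,55,55,55,55])

```text
time: 36.3
eef_pos: [500.0, -212.9, 87.9]
eef_rot: [[0.004, -0.807, 0.59], [-0.002, 0.59, 0.807], [-1.0, -0.005, 0.0]]
force: [0.5, 0.2, 0.0]
width: 47.3
```

Request:
carry_out(rot=[[8,0,0],[16,0,0],[24,0,0],[32,0,0],[40,0,0],[48,0,0],[50,0,0],[50,0,0]], xyz=[[0,0,0],[0,0,0],[0,0,0],[0,0,0],[0,0,0],[0,0,0],[0,0,0],[0,0,0]], gripper=[55,55,55,55,55,55,55,55])

```text
time: 37.1
eef_pos: [498.3, -211.2, 87.4]
eef_rot: [[0.002, -0.073, 0.997], [-0.001, 0.997, 0.073], [-1.0, -0.001, 0.002]]
force: [0.0, 0.5, -0.6]
width: 47.4
```

```bash
python3 - <<'E'
from h import *
for n in('top','side'): c=snap(n);print(n);packs(c)
o=env.observe();print(o['eef_pos'],o['force'],st(o['eef_pos']),o['eef_rot'][:,2])
E
```

```text
top
[ 488.  -153.6] stand [  -9.  -170.4] [61. 76.] yaw rel 9.6
[ 607.7 -172.5] stand [ 108.9 -198.1] [67. 53.] yaw rel 9.1
side
[ 499.9 -327.4] stand [ -10.  -344.6] [64. 69.] yaw rel 1.4
[ 480. -148.] stand [ -16.6 -164.2] [81. 45.] yaw rel -22.6
[ 610.4 -169.9] stand [ 111.8 -195.6] [66. 53.] yaw rel 9.5
[ 498.01897806 -211.06688339   87.21142934] [0.29296683 0.00385167 0.60952157] [  -3.3 -228.4] [0.99723677 0.07427618 0.00137113]
```

Request:
carry_out(rot=[[0,0,0],[0,0,0],[0,0,0],[0,0,0],[0,0,0],[0,0,0],[0,0,0],[0,0,0]], xyz=[[25,0,0],[50,0,0],[70,0,0],[80,0,0],[86,0,0],[91,0,0],[91,4,0],[91,8,0]], gripper=[55,55,55,55,55,55,55,55])

```text
time: 38.0
eef_pos: [497.5, -203.0, -3.5]
eef_rot: [[0.001, -0.073, 0.997], [-0.001, 0.997, 0.073], [-1.0, -0.001, 0.001]]
force: [0.5, -0.2, -0.2]
width: 47.0
```

Request:
carry_out(rot=[[0,0,0],[0,0,0],[0,0,0],[0,0,0],[0,0,0],[0,0,0],[0,0,0],[0,0,0]], xyz=[[0,8,0],[0,18,0],[0,30,0],[0,42,0],[0,54,0],[0,66,0],[0,78,0],[0,90,0]], gripper=[55,55,55,55,55,55,55,55])

```text
time: 38.8
eef_pos: [490.1, -111.9, -4.2]
eef_rot: [[-0.0, -0.074, 0.997], [-0.0, 0.997, 0.074], [-1.0, -0.0, -0.0]]
force: [0.9, -3.3, 2.7]
width: 47.0
```

```bash
python3 - <<'E'
from h import *
for n in('top','side'): c=snap(n,n+'3.png');print(n);packs(c)
o=env.observe();print(o['eef_pos'],o['force'],st(o['eef_pos']))
E
```

```text
top
[ 496.4 -329.7] stand [ -13.6 -346.7] [68. 71.] yaw rel 1.8
[ 621.2 -171.1] stand [ 122.5 -197.7] [84. 53.] yaw rel -26.9
side
[ 500.  -327.4] stand [  -9.8 -344.6] [63. 69.] yaw rel 1.8
[ 608.6 -161.6] stand [ 110.6 -187.3] [65. 69.] yaw rel 8.7
[ 488.50066631 -110.04784753   -5.08376715] [-0.63847516  0.22066143 -0.41644764] [  -5.3 -127. ]
```

```bash
cat >> h.py <<'E'
def strips(c,z=40):
    hsv=cv2.cvtColor(c['pixels'],cv2.COLOR_BGR2HSV); m=cv2.inRange(hsv,(10,110,60),(28,255,255))
    for k in cv2.findContours(m,cv2.RETR_EXTERNAL,cv2.CHAIN_APPROX_NONE)[0]:
        if not 12<cv2.contourArea(k)<400: continue
        P=np.array([ray(c,u,v,z)[:2] for u,v in k[:,0]]); S=np.array([st(p) for p in P])
        if P[:,0].max()>680 or abs(P[:,1]).max()>420 or P[:,0].min()<350: continue
        f=np.polyfit(S[:,0],S[:,1],1)
        print('strip c',np.round(S.mean(0),1),'x',S[:,0].min(),S[:,0].max(),'yaw %.1f'%np.degrees(np.arctan(f[0])))
E
python3 - <<'E'
from h import *
for n in('top','side'): c=snap(n);print(n);strips(c)
E
```

```text
top
strip c [ -7.6 -43.9] x -31.5 16.2 yaw -0.0
strip c [ -13.1 -315.8] x -35.8 9.6 yaw -0.2
side
strip c [ -10.6 -314.2] x -35.6 14.2 yaw 1.0
strip c [ 105.7 -156.8] x 81.5 129.7 yaw 8.3
```

Request:
carry_out(rot=[[0,0,0],[0,0,0],[0,0,0],[0,0,0],[0,0,0],[0,0,0],[0,0,0],[0,0,0]], xyz=[[0,10,1],[0,22,1],[0,34,2],[0,46,2],[0,58,3],[0,70,3],[0,82,4],[0,94,4]], gripper=[55,55,55,55,55,55,55,55])

```text
time: 39.8
eef_pos: [487.1, -17.8, -4.3]
eef_rot: [[-0.0, -0.074, 0.997], [0.0, 0.997, 0.074], [-1.0, 0.0, -0.0]]
force: [1.0, -2.7, -1.4]
width: 47.2
```

Request:
carry_out(rot=[[0,0,0],[0,0,0],[0,0,0],[0,0,0],[0,0,0],[0,0,0],[0,0,0],[0,0,0]], xyz=[[0,8,0],[-1,16,0],[-3,24,0],[-5,32,0],[-7,40,0],[-9,48,0],[-11,56,0],[-13,64,0]], gripper=[55,55,55,55,55,55,55,55])

```text
time: 40.6
eef_pos: [483.3, 44.9, 9.6]
eef_rot: [[0.002, -0.074, 0.997], [-0.001, 0.997, 0.074], [-1.0, -0.001, 0.001]]
force: [-0.0, -6.2, 3.2]
width: 47.2
```

```bash
python3 - <<'E'
from h import *
for n in('top','side'): c=snap(n,n+'4.png');print(n);strips(c);strips(c,60)
o=env.observe();print(o['eef_pos'],o['force'],st(o['eef_pos']))
E
```

```text
top
strip c [ -13.1 -315.8] x -35.8 9.6 yaw -0.2
strip c [ 102.8 -158.4] x 81.8 126.6 yaw 8.9
strip c [ -15.5 -309.7] x -37.7 6.8 yaw -0.2
strip c [  98.3 -155.3] x 77.7 121.7 yaw 8.9
side
strip c [ -10.6 -314.2] x -35.6 14.2 yaw 1.1
strip c [ 105.7 -156.8] x 81.5 129.7 yaw 8.3
strip c [ -14.2 -325.7] x -38.2 9.7 yaw 1.1
strip c [  97.6 -174.4] x 74.3 120.7 yaw 8.2
[483.28444578  46.00569992   9.56650392] [ 1.53859618 -1.61928849  0.50085296] [ 0.9 29. ]
```

Request:
carry_out(rot=[[0,0,0],[0,0,0],[0,0,0],[0,0,0],[0,0,0],[0,0,0],[0,0,0],[0,0,0]], xyz=[[-2,8,0],[-4,16,0],[-6,24,0],[-8,32,0],[-10,40,0],[-12,48,0],[-13,56,0],[-14,62,0]], gripper=[55,55,55,55,55,55,55,55])

```text
time: 41.5
eef_pos: [477.8, 107.5, 22.8]
eef_rot: [[-0.0, -0.074, 0.997], [0.0, 0.997, 0.074], [-1.0, 0.0, -0.0]]
force: [0.6, -2.0, -1.8]
width: 47.3
```

Request:
carry_out(rot=[[0,0,0],[0,0,0],[0,0,0],[0,0,0],[0,0,0],[0,0,0],[0,0,0],[0,0,0]], xyz=[[0,3,0],[0,6,0],[0,6,0],[0,0,0],[-20,-15,0],[-60,-30,0],[-90,-60,0],[-90,-90,0]], gripper=[55,55,55,55,55,55,55,55])

```text
time: 42.3
eef_pos: [488.9, 15.6, 117.9]
eef_rot: [[0.011, -0.074, 0.997], [-0.001, 0.997, 0.074], [-1.0, -0.002, 0.011]]
force: [0.6, -0.7, 0.6]
width: 47.0
```

```bash
python3 - <<'E'
from h import *
for n in('top','side'): c=snap(n,n+'5.png');print(n);strips(c);strips(c,58)
o=env.observe();print(o['eef_pos'],o['force'],st(o['eef_pos']))
E
```

```text
top
strip c [ -0.3 182.2] x -22.7 22.3 yaw -0.7
strip c [ -13.1 -315.8] x -35.8 9.6 yaw -0.2
strip c [ 102.8 -158.4] x 81.8 126.6 yaw 8.9
strip c [ -2.6 179.3] x -24.6 19.6 yaw -0.7
strip c [ -15.2 -310.3] x -37.5 7.1 yaw -0.2
strip c [  98.8 -155.6] x 78.2 122.2 yaw 8.9
side
strip c [ -10.6 -314.2] x -35.6 14.2 yaw 1.0
strip c [ 105.7 -156.8] x 81.5 129.7 yaw 8.3
strip c [ -13.8 -324.5] x -37.9 10.1 yaw 1.0
strip c [  98.4 -172.6] x 75.0 121.6 yaw 8.3
[486.42938078  13.7809281  114.58198838] [-0.42428483  1.00533324 -0.26411143] [ 1.7 -3.4]
```

Request:
carry_out(rot=[[-8,0,0],[-16,0,0],[-24,0,0],[-32,0,0],[-40,0,0],[-48,0,0],[-56,0,0],[-64,0,0]], xyz=[[0,-23,21],[0,-46,42],[0,-69,64],[0,-92,85],[0,-115,106],[0,-138,127],[0,-161,149],[0,-183,170]], gripper=[60,65,70,70,70,70,70,70])

```text
time: 43.2
eef_pos: [667.9, -153.2, 111.5]
eef_rot: [[-0.002, -0.931, 0.366], [0.002, 0.366, 0.931], [-1.0, 0.002, 0.001]]
force: [0.1, -0.1, -0.4]
width: 59.8
```

Request:
carry_out(rot=[[-8,0,0],[-16,0,0],[-24,0,0],[-26,0,0],[-26,0,0],[-26,0,0],[-26,0,0],[-26,0,0]], xyz=[[0,0,0],[0,0,0],[0,0,0],[20,0,0],[40,0,0],[55,0,0],[70,0,0],[70,0,0]], gripper=[70,70,70,70,70,70,70,70])

```text
time: 44.0
eef_pos: [665.2, -152.0, 39.1]
eef_rot: [[-0.006, -0.997, -0.073], [0.002, -0.073, 0.997], [-1.0, 0.006, 0.003]]
force: [-0.8, -0.4, -0.7]
width: 59.8
```

```bash
python3 - <<'E'
from h import *
for n in('top','side'): c=snap(n,n+'6.png');print(n);strips(c)
o=env.observe();print(o['eef_pos'],o['force'],st(o['eef_pos']),o['eef_rot'][:,2])
E
```

```text
top
strip c [ -0.3 182.2] x -22.7 22.3 yaw 0.2
strip c [ -13.1 -315.8] x -35.8 9.6 yaw -0.2
side
strip c [ -10.6 -314.2] x -35.6 14.2 yaw 1.1
strip c [ 105.7 -156.8] x 81.5 129.7 yaw 8.3
[ 667.47238788 -152.85110121   42.32287441] [-0.01289474 -0.16470448  0.46073588] [ 170.  -182.8] [-7.34707780e-02  9.97297244e-01  5.01405593e-04]
```

Request:
carry_out(rot=[[0,0,0],[0,0,0],[0,0,0],[0,0,0],[0,0,0],[0,0,0],[0,0,0],[0,0,0]], xyz=[[15,0,-2],[28,0,-4],[36,0,-4],[41,0,-4],[44,0,-4],[44,0,-4],[44,4,-4],[44,8,-4]], gripper=[70,70,70,70,70,70,70,70])

```text
time: 44.9
eef_pos: [661.0, -158.1, -0.3]
eef_rot: [[0.003, -0.997, -0.074], [-0.001, -0.074, 0.997], [-1.0, -0.003, -0.001]]
force: [1.3, -1.4, -0.2]
width: 60.2
```

Request:
carry_out(rot=[[0,0,0],[0,0,0],[0,0,0],[0,0,0],[0,0,0],[0,0,0],[0,0,0],[0,0,0]], xyz=[[0,6,0],[0,12,0],[0,18,0],[0,26,0],[0,34,0],[0,42,0],[0,50,0],[0,58,0]], gripper=[70,70,70,70,70,70,70,70])

```text
time: 45.7
eef_pos: [601.8, -162.0, -0.8]
eef_rot: [[0.001, -0.997, -0.073], [-0.0, -0.073, 0.997], [-1.0, -0.001, -0.0]]
force: [5.1, 0.4, 3.7]
width: 59.8
```

Request:
carry_out(rot=[[0,0,0],[0,0,0],[0,0,0],[0,0,0],[0,0,0],[0,0,0],[0,0,0],[0,0,0]], xyz=[[0,8,0],[0,16,0],[0,24,0],[0,32,0],[0,40,0],[0,46,0],[0,51,0],[0,52,0]], gripper=[70,70,70,70,70,70,70,70])

```text
time: 46.5
eef_pos: [549.1, -165.6, -1.6]
eef_rot: [[-0.001, -0.997, -0.073], [0.001, -0.073, 0.997], [-1.0, 0.001, 0.001]]
force: [3.2, 0.6, 1.6]
width: 59.8
```

```bash
python3 - <<'E'
from h import *
for n in('top','side'): c=snap(n,n+'7.png');print(n);strips(c)
o=env.observe();print(o['eef_pos'],o['force'],st(o['eef_pos']),o['eef_rot'][:,2])
E
```

```text
top
strip c [ -0.3 182.4] x -22.7 22.3 yaw -0.6
strip c [ -15.4 -315.8] x -35.8 6.3 yaw -0.1
side
strip c [ -10.6 -314.2] x -35.6 14.2 yaw 1.1
strip c [  -1.2 -150.9] x -25.6 22.9 yaw -0.0
[ 549.04844519 -165.49799509   -1.79116066] [ 1.7169355  -0.44346909  1.39733886] [  51.  -186.7] [-7.35299555e-02  9.97292720e-01  7.59613924e-04]
```

Request:
carry_out(rot=[[0,0,0],[0,0,0],[0,0,0],[8,0,0],[16,0,0],[24,0,0],[32,0,0],[40,0,0]], xyz=[[0,-20,0],[-30,-20,0],[-75,-20,0],[-90,-15,-10],[-90,5,-25],[-90,25,-40],[-90,45,-52],[-90,53,-58]], gripper=[70,70,60,55,55,55,55,55])

```text
time: 47.4
eef_pos: [497.6, -227.1, 86.9]
eef_rot: [[-0.007, -0.807, 0.59], [0.003, 0.59, 0.807], [-1.0, 0.007, -0.002]]
force: [-0.2, 0.3, -0.6]
width: 47.1
```

Request:
carry_out(rot=[[8,0,0],[16,0,0],[24,0,0],[32,0,0],[40,0,0],[48,0,0],[50,0,0],[50,0,0]], xyz=[[0,0,0],[0,0,0],[0,0,0],[0,0,0],[10,0,0],[30,0,0],[50,0,0],[50,0,0]], gripper=[55,55,55,55,55,55,55,55])

```text
time: 48.2
eef_pos: [497.0, -224.8, 34.4]
eef_rot: [[-0.01, -0.074, 0.997], [0.006, 0.997, 0.074], [-1.0, 0.007, -0.01]]
force: [-1.0, 0.4, -0.7]
width: 47.2
```

```bash
python3 - <<'E'
from h import *
for n in('top','side'): c=snap(n);print(n);strips(c)
o=env.observe();print(o['eef_pos'],o['force'],st(o['eef_pos']),o['eef_rot'][:,2])
E
```

```text
top
strip c [ -0.3 182.2] x -22.7 22.3 yaw 0.2
strip c [  -4.1 -152.2] x -26.8 18.6 yaw 0.2
side
strip c [ -10.6 -314.2] x -35.6 14.2 yaw 1.1
[ 499.97762961 -226.55483337   37.56468637] [ 0.22424503 -0.14186454 -0.16017546] [  -2.5 -244. ] [ 0.99720239  0.07464463 -0.00394667]
```

Request:
carry_out(rot=[[0,0,0],[0,0,0],[0,0,0],[0,0,0],[0,0,0],[0,0,0],[0,0,0],[0,0,0]], xyz=[[15,0,0],[28,0,0],[36,0,0],[41,0,0],[41,2,0],[41,5,0],[41,10,0],[41,17,0]], gripper=[55,55,55,55,55,55,55,55])

```text
time: 49.1
eef_pos: [501.1, -211.1, -1.5]
eef_rot: [[0.002, -0.074, 0.997], [-0.002, 0.997, 0.074], [-1.0, -0.002, 0.002]]
force: [-0.6, -3.1, -0.5]
width: 46.8
```

Request:
carry_out(rot=[[0,0,0],[0,0,0],[0,0,0],[0,0,0],[0,0,0],[0,0,0],[0,0,0],[0,0,0]], xyz=[[0,10,0],[0,22,0],[0,36,0],[0,50,0],[0,64,0],[0,78,1],[0,92,1],[0,104,2]], gripper=[55,55,55,55,55,55,55,55])

```text
time: 49.9
eef_pos: [494.5, -105.3, -2.2]
eef_rot: [[-0.0, -0.074, 0.997], [0.0, 0.997, 0.074], [-1.0, 0.0, -0.0]]
force: [0.2, -4.6, 2.9]
width: 47.0
```

Request:
carry_out(rot=[[0,0,0],[0,0,0],[0,0,0],[0,0,0],[0,0,0],[0,0,0],[0,0,0],[0,0,0]], xyz=[[0,12,0],[0,24,0],[0,36,0],[0,48,0],[0,60,0],[0,72,0],[0,84,0],[0,96,0]], gripper=[55,55,55,55,55,55,55,55])

```text
time: 50.7
eef_pos: [486.4, -9.5, -3.0]
eef_rot: [[-0.002, -0.073, 0.997], [0.001, 0.997, 0.073], [-1.0, 0.001, -0.002]]
force: [0.2, -3.7, -0.6]
width: 46.8
```

```bash
python3 - <<'E'
from h import *
for n in('top','side'): c=snap(n);print(n);strips(c)
o=env.observe();print(o['eef_pos'],o['force'],st(o['eef_pos']),o['eef_rot'][:,2])
E
```

```text
top
strip c [ -0.3 182.3] x -22.7 22.3 yaw -0.4
strip c [ -13.1 -315.8] x -35.8 9.6 yaw -0.2
side
strip c [ -10.6 -314.2] x -35.6 14.2 yaw 1.1
[485.91250906  -8.328967    -3.08524603] [-0.44032815 -0.40856704 -0.29466029] [ -0.5 -25.4] [ 0.99719661  0.07476587 -0.00299722]
```

Request:
carry_out(rot=[[0,0,0],[0,0,0],[0,0,0],[0,0,0],[0,0,0],[0,0,0],[0,0,0],[0,0,0]], xyz=[[0,8,0],[-2,16,0],[-4,24,0],[-6,32,0],[-8,40,0],[-10,48,0],[-12,56,0],[-14,64,0]], gripper=[55,55,55,55,55,55,55,55])

```text
time: 51.6
eef_pos: [485.4, 51.1, 13.9]
eef_rot: [[0.004, -0.075, 0.997], [-0.005, 0.997, 0.075], [-1.0, -0.005, 0.004]]
force: [-0.5, -12.0, 6.5]
width: 46.7
```

Request:
carry_out(rot=[[0,0,0],[0,0,0],[0,0,0],[0,0,0],[0,0,0],[0,0,0],[0,0,0],[0,0,0]], xyz=[[-2,7,0],[-4,14,0],[-6,21,0],[-8,28,0],[-10,35,0],[-11,42,0],[-12,49,0],[-12,55,0]], gripper=[55,55,55,55,55,55,55,55])

```text
time: 52.4
eef_pos: [478.8, 108.3, 23.8]
eef_rot: [[-0.0, -0.074, 0.997], [-0.0, 0.997, 0.074], [-1.0, -0.0, -0.0]]
force: [-0.2, -5.0, -2.0]
width: 46.9
```

Request:
carry_out(rot=[[0,0,0],[0,0,0],[0,0,0],[0,0,0],[0,0,0],[0,0,0],[0,0,0],[0,0,0]], xyz=[[0,3,0],[0,3,0],[0,3,0],[0,0,0],[-20,-15,0],[-60,-30,0],[-90,-60,0],[-90,-90,0]], gripper=[55,55,55,55,55,55,55,55])

```text
time: 53.2
eef_pos: [490.1, 17.0, 119.2]
eef_rot: [[0.011, -0.074, 0.997], [-0.001, 0.997, 0.074], [-1.0, -0.002, 0.011]]
force: [-0.3, -0.2, -0.1]
width: 47.2
```

```bash
python3 - <<'E'
from h import *
for n in('top','side'): c=snap(n,n+'8.png');print(n);strips(c);strips(c,58)
o=env.observe();print(o['eef_pos'],o['force'],st(o['eef_pos']))
E
```

```text
top
strip c [  0.7 265.9] x -23.7 23.9 yaw 0.4
strip c [  0.4 180.5] x -23.0 25.0 yaw 0.8
strip c [ -13.1 -315.8] x -35.8 9.6 yaw -0.2
strip c [ -1.6 261.6] x -25.6 21.2 yaw 0.4
strip c [ -1.9 177.7] x -24.9 22.3 yaw 0.8
strip c [ -15.2 -310.3] x -37.5 7.1 yaw -0.2
side
strip c [ -10.6 -314.2] x -35.6 14.2 yaw 1.1
strip c [ -13.8 -324.5] x -37.9 10.1 yaw 1.1
[487.5467749   15.16671517 115.8021996 ] [-0.88520007  0.60949683  0.42975299] [ 2.9 -2.1]
```

Request:
carry_out(rot=[[-8,0,0],[-16,0,0],[-24,0,0],[-32,0,0],[-40,0,0],[-48,0,0],[-56,0,0],[-64,0,0]], xyz=[[0,-43,-11],[0,-86,-22],[0,-129,-33],[0,-172,-44],[0,-215,-55],[0,-258,-66],[0,-301,-77],[0,-343,-88]], gripper=[60,65,70,70,70,70,70,70])

```text
time: 54.1
eef_pos: [422.9, -330.0, 113.3]
eef_rot: [[0.0, -0.916, 0.402], [0.002, 0.402, 0.916], [-1.0, 0.0, 0.002]]
force: [-0.2, 0.2, -0.2]
width: 59.7
```

Request:
carry_out(rot=[[-8,0,0],[-16,0,0],[-24,0,0],[-26,0,0],[-26,0,0],[-26,0,0],[-26,0,0],[-26,0,0]], xyz=[[0,0,0],[0,0,0],[0,0,0],[20,0,0],[40,0,0],[55,0,0],[70,0,0],[70,0,0]], gripper=[70,70,70,70,70,70,70,70])

```text
time: 54.9
eef_pos: [421.8, -326.6, 40.9]
eef_rot: [[-0.004, -0.999, -0.035], [0.005, -0.035, 0.999], [-1.0, 0.004, 0.006]]
force: [-0.2, 1.0, 0.1]
width: 59.9
```

```bash
python3 - <<'E'
from h import *
for n in('top','side'): c=snap(n);print(n);strips(c)
o=env.observe();print(o['eef_pos'],o['force'],st(o['eef_pos']),o['eef_rot'][:,2])
E
```

```text
top
strip c [  0.7 265.8] x -23.7 23.9 yaw 0.3
strip c [ -0.4 180.7] x -23.0 22.3 yaw 1.7
strip c [ -13.1 -315.7] x -35.8 9.6 yaw -0.7
side
strip c [ -10.5 -314.1] x -35.1 14.2 yaw 1.0
[ 423.26018446 -328.43667912   43.38051394] [ 0.65877283 -0.18045029  0.51080785] [ -86.5 -340. ] [-0.0347485   0.99939504  0.00144831]
```

Request:
carry_out(rot=[[-2.2,0,0],[-2.2,0,0],[-2.2,0,0],[-2.2,0,0],[-2.2,0,0],[-2.2,0,0],[-2.2,0,0],[-2.2,0,0]], xyz=[[15,0,-4],[28,0,-4],[37,0,-4],[43,0,-4],[46,0,-4],[46,-3,-4],[46,-6,-4],[46,-10,-4]], gripper=[70,70,70,70,70,70,70,70])

```text
time: 55.8
eef_pos: [434.1, -333.2, -1.7]
eef_rot: [[0.001, -0.997, -0.073], [-0.001, -0.073, 0.997], [-1.0, -0.001, -0.001]]
force: [0.6, -0.3, -0.1]
width: 60.0
```

Request:
carry_out(rot=[[0,0,0],[0,0,0],[0,0,0],[0,0,0],[0,0,0],[0,0,0],[0,0,0],[0,0,0]], xyz=[[0,-3,0],[0,-6,0],[0,-9,0],[0,-12,0],[0,-15,0],[0,-18,0],[0,-21,0],[0,-24,0]], gripper=[70,70,70,70,70,70,70,70])

```text
time: 56.6
eef_pos: [457.4, -331.0, -2.4]
eef_rot: [[-0.0, -0.997, -0.073], [0.0, -0.073, 0.997], [-1.0, 0.0, 0.0]]
force: [-1.9, -0.9, 0.5]
width: 59.7
```

```bash
python3 - <<'E'
from h import *
for n in('top','side'): c=snap(n);print(n);strips(c)
o=env.observe();print(o['eef_pos'],o['force'],st(o['eef_pos']),o['eef_rot'][:,2])
E
```

```text
top
strip c [  0.7 265.8] x -23.7 23.9 yaw 0.3
strip c [ -0.4 180.4] x -23.0 25.0 yaw 0.5
strip c [  -3.3 -316.5] x -24.0 18.8 yaw 1.2
side
strip c [   7.7 -315.2] x -11.0 26.3 yaw 1.9
[ 458.0538763  -331.0956542    -2.25807811] [ 1.09093791 -0.01654944 -0.39647192] [ -52.  -345.2] [-7.31077738e-02  9.97324018e-01 -2.35881674e-04]
```

Request:
carry_out(rot=[[0,0,0],[0,0,0],[0,0,0],[8,0,0],[16,0,0],[24,0,0],[32,0,0],[40,0,0]], xyz=[[0,20,0],[-30,20,0],[-75,20,0],[-90,15,-15],[-90,0,-30],[-90,-20,-50],[-90,-40,-60],[-90,-50,-67]], gripper=[70,70,60,55,55,55,55,55])

```text
time: 57.5
eef_pos: [514.4, -395.4, 88.3]
eef_rot: [[0.003, -0.808, 0.59], [-0.002, 0.59, 0.808], [-1.0, -0.003, 0.0]]
force: [-1.2, 0.7, 0.2]
width: 46.8
```

Request:
carry_out(rot=[[8,0,0],[16,0,0],[24,0,0],[32,0,0],[40,0,0],[48,0,0],[50,0,0],[50,0,0]], xyz=[[0,0,0],[0,0,0],[0,0,0],[0,0,0],[10,0,0],[30,0,0],[50,0,0],[50,0,0]], gripper=[55,55,55,55,55,55,55,55])

```text
time: 58.3
eef_pos: [510.5, -392.2, 34.4]
eef_rot: [[-0.004, -0.073, 0.997], [0.005, 0.997, 0.073], [-1.0, 0.005, -0.004]]
force: [0.1, 0.5, -0.8]
width: 47.2
```

```bash
python3 - <<'E'
from h import *
for n in('top','side'): c=snap(n);print(n);strips(c)
o=env.observe();print(o['eef_pos'],o['force'],st(o['eef_pos']),o['eef_rot'][:,2])
E
```

```text
top
strip c [  0.7 265.9] x -23.7 23.9 yaw 0.4
strip c [ -1.1 180.4] x -23.0 22.0 yaw 0.5
strip c [  -1.2 -316.8] x -24.0 21.6 yaw 0.5
side
strip c [ -16.5 -315. ] x -23.1 -9.9 yaw -0.4
[ 512.28354132 -394.07365876   37.60960696] [-0.41610624  0.63106921  1.02514342] [  -2.5 -412. ] [ 9.97258778e-01  7.39927491e-02 -5.23628605e-05]
```

Request:
carry_out(rot=[[0,0,0],[0,0,0],[0,0,0],[0,0,0],[0,0,0],[0,0,0],[0,0,0],[0,0,0]], xyz=[[15,0,0],[28,0,0],[36,0,0],[41,0,0],[41,2,0],[41,6,0],[41,12,0],[41,19,0]], gripper=[55,55,55,55,55,55,55,55])

```text
time: 59.2
eef_pos: [511.2, -375.7, -2.5]
eef_rot: [[0.001, -0.073, 0.997], [-0.002, 0.997, 0.073], [-1.0, -0.002, 0.001]]
force: [0.1, -2.0, 0.1]
width: 47.2
```

Request:
carry_out(rot=[[0,0,0],[0,0,0],[0,0,0],[0,0,0],[0,0,0],[0,0,0],[0,0,0],[0,0,0]], xyz=[[0,12,0],[0,26,0],[0,40,0],[0,54,0],[0,68,0],[0,82,0],[0,96,0],[0,110,0]], gripper=[55,55,55,55,55,55,55,55])

```text
time: 60.0
eef_pos: [502.6, -264.4, -3.2]
eef_rot: [[-0.0, -0.073, 0.997], [-0.0, 0.997, 0.073], [-1.0, -0.0, -0.0]]
force: [0.2, -2.1, 1.6]
width: 46.7
```

Request:
carry_out(rot=[[0,0,0],[0,0,0],[0,0,0],[0,0,0],[0,0,0],[0,0,0],[0,0,0],[0,0,0]], xyz=[[0,14,0],[0,28,0],[0,42,0],[0,56,0],[0,70,0],[0,84,0],[0,98,0],[0,112,0]], gripper=[55,55,55,55,55,55,55,55])

```text
time: 60.8
eef_pos: [494.3, -152.7, -3.3]
eef_rot: [[-0.0, -0.073, 0.997], [0.0, 0.997, 0.073], [-1.0, 0.0, -0.0]]
force: [0.8, -3.7, 1.0]
width: 47.2
```

```bash
python3 - <<'E'
from h import *
for n in('top','side'): c=snap(n);print(n);strips(c)
o=env.observe();print(o['eef_pos'],o['force'],st(o['eef_pos']),o['eef_rot'][:,2])
E
```

```text
top
strip c [  0.7 265.7] x -23.7 23.9 yaw 0.0
strip c [ -1.1 180.4] x -23.0 22.0 yaw 0.5
strip c [ -0.5 -87.2] x -23.8 21.6 yaw -0.4
side
[ 493.00950232 -150.80608328   -4.04316413] [-0.53489348  0.01695373  0.10649145] [  -3.8 -168. ] [ 0.99719651  0.07477346 -0.00283605]
```

Request:
carry_out(rot=[[0,0,0],[0,0,0],[0,0,0],[0,0,0],[0,0,0],[0,0,0],[0,0,0],[0,0,0]], xyz=[[0,12,0],[0,26,0],[0,40,1],[0,54,1],[0,68,2],[0,82,2],[0,96,2],[0,110,2]], gripper=[55,55,55,55,55,55,55,55])

```text
time: 61.7
eef_pos: [488.4, -42.9, -3.2]
eef_rot: [[-0.0, -0.073, 0.997], [-0.0, 0.997, 0.073], [-1.0, -0.0, -0.0]]
force: [0.3, -2.1, -0.6]
width: 46.9
```

Request:
carry_out(rot=[[0,0,0],[0,0,0],[0,0,0],[0,0,0],[0,0,0],[0,0,0],[0,0,0],[0,0,0]], xyz=[[0,10,0],[0,20,0],[0,30,0],[0,40,0],[-2,48,0],[-4,56,0],[-6,64,0],[-8,72,0]], gripper=[55,55,55,55,55,55,55,55])

```text
time: 62.5
eef_pos: [484.4, 26.3, 5.7]
eef_rot: [[0.002, -0.075, 0.997], [-0.004, 0.997, 0.075], [-1.0, -0.004, 0.002]]
force: [-0.8, -13.7, 2.9]
width: 47.3
```

Request:
carry_out(rot=[[0,0,0],[0,0,0],[0,0,0],[0,0,0],[0,0,0],[0,0,0],[0,0,0],[0,0,0]], xyz=[[-2,8,0],[-4,16,0],[-6,24,0],[-8,32,0],[-10,40,0],[-12,48,0],[-14,54,0],[-16,60,0]], gripper=[55,55,55,55,55,55,55,55])

```text
time: 63.3
eef_pos: [478.7, 87.0, 20.8]
eef_rot: [[-0.0, -0.073, 0.997], [-0.002, 0.997, 0.073], [-1.0, -0.002, -0.0]]
force: [1.0, -5.5, -3.7]
width: 46.9
```

```bash
python3 - <<'E'
from h import *
for n in('top','side'): c=snap(n);print(n);strips(c,58)
o=env.observe();print(o['eef_pos'],o['force'],st(o['eef_pos']),o['eef_rot'][:,2])
E
```

```text
top
strip c [ -2.6 322. ] x -26.1 21.0 yaw -0.3
strip c [ -1.6 237.8] x -25.1 22.0 yaw -0.7
side
[478.78426415  88.41571511  21.10487251] [-0.16330759 -1.57488011  0.38673854] [-0.5 71.6] [9.97314436e-01 7.32386358e-02 1.35114049e-04]
```

Request:
carry_out(rot=[[0,0,0],[0,0,0],[0,0,0],[0,0,0],[0,0,0],[0,0,0],[0,0,0],[0,0,0]], xyz=[[-1,6,0],[-1,12,0],[-1,17,0],[-1,21,0],[-1,23,0],[-1,23,0],[-1,23,0],[-1,18,0]], gripper=[55,55,55,55,55,55,55,55])

```text
time: 64.2
eef_pos: [477.6, 106.3, 21.9]
eef_rot: [[0.0, -0.073, 0.997], [0.001, 0.997, 0.073], [-1.0, 0.001, 0.0]]
force: [-0.2, -0.2, 0.2]
width: 47.3
```

Request:
carry_out(rot=[[0,0,0],[0,0,0],[0,0,0],[0,0,0],[0,0,0],[0,0,0],[0,0,0],[0,0,0]], xyz=[[-10,-10,0],[-50,-20,0],[-90,-40,0],[-130,-70,0],[-150,-100,-10],[-150,-130,-30],[-150,-160,-50],[-150,-180,-50]], gripper=[55,55,55,55,55,55,55,55])

```text
time: 65.0
eef_pos: [439.3, -79.5, 173.0]
eef_rot: [[0.001, -0.071, 0.997], [-0.0, 0.997, 0.071], [-1.0, -0.001, 0.001]]
force: [0.9, 0.7, 1.2]
width: 47.0
```

```bash
python3 - <<'E'
from h import *
I=[]
for n in('top','side'):
    c=snap(n,n+'9.png');print(n);strips(c,58);I.append(c)
o=env.observe();print(o['eef_pos'],o['force'],st(o['eef_pos']))
s=I[1];print('knob',proj(s,[616.2,85.3,64]),'post',proj(s,[666,89,68]))
b=cv2.resize(s['pixels'][115:245,220:400],None,fx=4.4,fy=4.4,interpolation=cv2.INTER_CUBIC);cv2.imwrite('pics/s10.png',b)
E
```

```text
top
strip c [ -3.4 344.9] x -26.8 19.9 yaw -0.8
strip c [ -3.1 260.9] x -25.9 21.0 yaw -0.9
strip c [  0.8 176.7] x -21.7 22.3 yaw -0.0
side
[441.21016097 -80.21176656 173.30042712] [-0.08545965  0.20318828  0.16923786] [-50.3 -93.8]
knob (np.float64(336.739593707247), np.float64(181.10302810527207)) post (np.float64(356.57943242856766), np.float64(176.01621207488358))
```

View pics/s10.png

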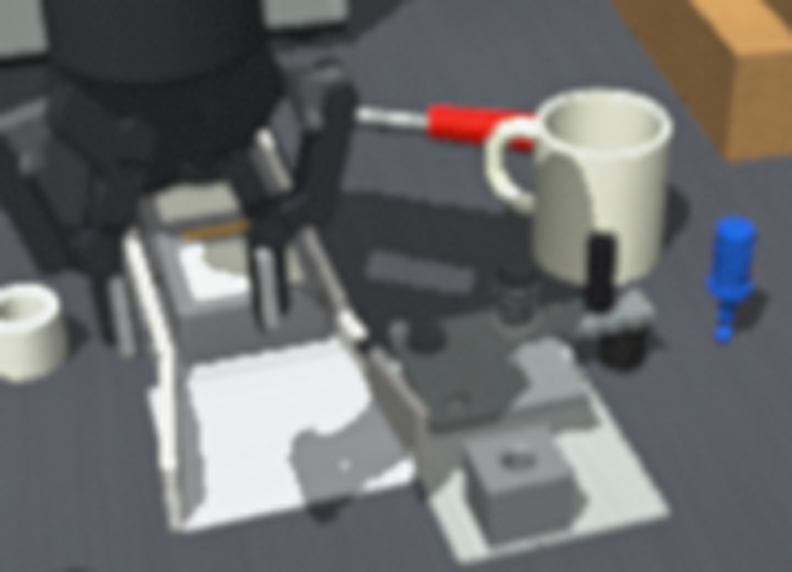

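```bash
python3 - <<'E'
from h import *
from station import job_done
t=snap('top'); a=t['pixels'].astype(int);b=cv2.imread('pics/top0.png').astype(int)
for n,u,v in(('mug',255,158),('jar',362,136),('collar',266,275),('valve',405,150),('driver',210,180),('dial',340,268),('leg/pin',295,185)):
    p=b[v-9:v+9,u-9:u+9].astype(np.uint8);r=cv2.matchTemplate(a.astype(np.uint8)[v-25:v+25,u-25:u+25],p,cv2.TM_CCOEFF_NORMED);_,m,_,l=cv2.minMaxLoc(r);print(n,l[0]-16,l[1]-16,round(m,2))
print(job_done())
E
```

```text
mug 0 0 0.97
jar 0 0 1.0
collar 0 0 1.0
valve 0 0 1.0
driver 0 0 1.0
dial 3 2 0.66
leg/pin 1 -1 0.73
the job is handed in; nothing more can be done
None
```

The job is handed in; no verdict was reported, so the result rests on my own checks. I pulled the steel pin and stood it in the rest hole, then swung the leg out to its stop. I pushed the pin back through the leg into the lock hole, then slid all three packs up the ramp onto the deck. One pack had been knocked aside during the run, so I measured it again and squared it up before pushing it.

**Checks that passed:**
- **Pin:** pressing on the knob with 27 N did not move it, at a height 1 mm below where it started. In the side view it sits where the home position should appear.
- **Leg:** the post appeared within a pixel of its fully-out position before the pin went in, and it looks the same in the final picture.
- **Packs:** they sit in a row with centres at about y = 147, 231 and 315 mm in the stand's frame, within about 4 mm of the centreline. Their spacing suggests they are flat, but I did not measure the tilt directly.
- **Mug, jar, collar, valve and driver:** no shift in the final top view.

**Checks that disagreed:**
- **Dial:** the image match was poor (0.66, with an apparent shift of about 10 mm). I think the arm or its shadow caused it, because the gripper never went down near the dial, but I did not confirm that.
- **Fingertip height:** the fingertips were about 25–30 mm higher than the stated tool point implies. The first grasp closed on top of the knob instead of around it, so I corrected the height from the pictures and by touch.

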